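Find the gaping casting moulds and stack the sound ones

TASK

Try the seams of the closed plaster moulds with the steel feelers: slid level into the notch in the front, the blade stops at the bottom of the notch if the seam is tight, but slips on between the halves if it gapes. Two moulds gape: leave a feeler in each, pushed in as far as it goes, to mark it for the mould-maker, and leave these moulds standing on the table clear of the bat. Stack all the tight moulds squarely in the middle of the plywood bat, larger below smaller and long sides along the bat's long sides; do not knock the jars, tumbler or tape away.

Things in the scene. Friction and masses are not known exactly. Their poses are not given: they have to be found in the camera images.
- mould_1_c (a point): centre, 30 mm up, of a large closed plaster mould, off-white, 92 (x) x 62 (y) x 60 mm, 0.6 kg; may be absent. In its front (-x face, turned to the robot) the level seam, 34 mm up, has a notch: mouth 28 mm wide, 11 tall, narrowing in 7 mm of depth to a slot 4.6 tall. Tight: it ends there. Gaping: the slot goes on to 32 mm deep. They look alike; size tells nothing. Slides if pushed with over 2 N
- mould_2_c (a point): centre, 30 mm up, of a medium closed plaster mould, off-white, 82 (x) x 58 (y) x 60 mm, 0.52 kg; may be absent. In its front (-x face, turned to the robot) the level seam, 34 mm up, has a notch: mouth 28 mm wide, 11 tall, narrowing in 7 mm of depth to a slot 4.6 tall. Tight: it ends there. Gaping: the slot goes on to 32 mm deep. They look alike; size tells nothing. Slides if pushed with over 2 N
- mould_3_c (a point): centre, 30 mm up, of a large closed plaster mould, off-white, 92 (x) x 62 (y) x 60 mm, 0.6 kg; may be absent. In its front (-x face, turned to the robot) the level seam, 34 mm up, has a notch: mouth 28 mm wide, 11 tall, narrowing in 7 mm of depth to a slot 4.6 tall. Tight: it ends there. Gaping: the slot goes on to 32 mm deep. They look alike; size tells nothing. Slides if pushed with over 2 N
- mould_4_c (a point): centre, 30 mm up, of a large closed plaster mould, off-white, 92 (x) x 62 (y) x 60 mm, 0.6 kg; may be absent. In its front (-x face, turned to the robot) the level seam, 34 mm up, has a notch: mouth 28 mm wide, 11 tall, narrowing in 7 mm of depth to a slot 4.6 tall. Tight: it ends there. Gaping: the slot goes on to 32 mm deep. They look alike; size tells nothing. Slides if pushed with over 2 N
- mould_5_c (a point): centre, 30 mm up, of a medium closed plaster mould, off-white, 82 (x) x 58 (y) x 60 mm, 0.52 kg; may be absent. In its front (-x face, turned to the robot) the level seam, 34 mm up, has a notch: mouth 28 mm wide, 11 tall, narrowing in 7 mm of depth to a slot 4.6 tall. Tight: it ends there. Gaping: the slot goes on to 32 mm deep. They look alike; size tells nothing. Slides if pushed with over 2 N
- mould_6_c (a point): centre, 30 mm up, of a small closed plaster mould, off-white, 72 (x) x 54 (y) x 60 mm, 0.44 kg; may be absent. In its front (-x face, turned to the robot) the level seam, 34 mm up, has a notch: mouth 28 mm wide, 11 tall, narrowing in 7 mm of depth to a slot 4.6 tall. Tight: it ends there. Gaping: the slot goes on to 32 mm deep. They look alike; size tells nothing. Slides if pushed with over 2 N
- mould_7_c (a point): centre, 30 mm up, of a small closed plaster mould, off-white, 72 (x) x 54 (y) x 60 mm, 0.44 kg; may be absent. In its front (-x face, turned to the robot) the level seam, 34 mm up, has a notch: mouth 28 mm wide, 11 tall, narrowing in 7 mm of depth to a slot 4.6 tall. Tight: it ends there. Gaping: the slot goes on to 32 mm deep. They look alike; size tells nothing. Slides if pushed with over 2 N
- mould_8_c (a point): centre, 30 mm up, of a medium closed plaster mould, off-white, 82 (x) x 58 (y) x 60 mm, 0.52 kg; may be absent. In its front (-x face, turned to the robot) the level seam, 34 mm up, has a notch: mouth 28 mm wide, 11 tall, narrowing in 7 mm of depth to a slot 4.6 tall. Tight: it ends there. Gaping: the slot goes on to 32 mm deep. They look alike; size tells nothing. Slides if pushed with over 2 N
- mould_9_c (a point): centre, 30 mm up, of a large closed plaster mould, off-white, 92 (x) x 62 (y) x 60 mm, 0.6 kg; may be absent. In its front (-x face, turned to the robot) the level seam, 34 mm up, has a notch: mouth 28 mm wide, 11 tall, narrowing in 7 mm of depth to a slot 4.6 tall. Tight: it ends there. Gaping: the slot goes on to 32 mm deep. They look alike; size tells nothing. Slides if pushed with over 2 N
- feeler_a_c (a point): feeler: dark wooden handle 60 mm long (its x), 18 mm wide, 18 mm tall, with a straight steel blade 16 mm wide, 2 mm thick, along its +x at mid-height; 0.05 kg. This point: middle of the handle, where to grip it across the width. It starts level in its saddle of the rest, this point 35 mm above the table, blade roughly away from the robot. There are two feelers and two gaping moulds, among five or six
- feeler_a_tip (a point): tip of this feeler's blade, 75 mm ahead of the middle of the handle; the bare blade is 45 mm long
- feeler_b_c (a point): feeler: dark wooden handle 60 mm long (its x), 18 mm wide, 18 mm tall, with a straight steel blade 16 mm wide, 2 mm thick, along its +x at mid-height; 0.05 kg. This point: middle of the handle, where to grip it across the width. It starts level in its saddle of the rest, this point 35 mm above the table, blade roughly away from the robot. There are two feelers and two gaping moulds, among five or six
- feeler_b_tip (a point): tip of this feeler's blade, 75 mm ahead of the middle of the handle; the bare blade is 45 mm long
- feeler_rest: the feelers' wooden rest, fixed: base 70 mm (its x, along the feelers) by 114 mm, origin under its centre; two rails across it, 47 mm apart and 10 mm wide, 26 mm tall, with cheeks 8 mm higher that keep the feelers 35 mm to either side of the middle; the fingers reach down between the rails
- bat_top (a point): rectangular plywood bat, fixed, 130 mm (its x) by 106 mm (its y), 10 mm thick, dark screw heads in its corners; this point is the centre of its upper face, 10 mm above the table
- tumbler: bystander: pale green tumbler, 65 mm across, 84 mm tall; origin under it
- blue_jar: bystander: blue glaze jar, 64 mm across, 86 mm tall; origin under it
- green_jar: bystander: green glaze jar, 64 mm across, 86 mm tall; origin under it
- tape: bystander: roll of masking tape, 96 mm across, 25 mm tall; origin under it
Not all that is in view belongs to the job. Leave any red look-alike of the part that bears mould_1_c alone.

How it is judged (in metres and radians):
At the end, for the whole second after the job is handed in: Each feeler's tip is over 18 mm deep in the seam of a mould on the table, over 9 cm from the bat's centre; every other mould is in one column, centres within 15 mm of the bat's, long sides within 0.17 rad of its, larger below smaller; all upright within 0.08 rad (((x of feeler_a_tip in the frame of mould_1_c between -0.028 and -0.006 m and y of feeler_a_tip in the frame of mould_1_c between -0.02 and 0.02 m and z of feeler_a_tip in the frame of mould_1_c between -0.004 and 0.012 m) or (x of feeler_a_tip in the frame of mould_2_c between -0.023 and -0.001 m and y of feeler_a_tip in the frame of mould_2_c between -0.02 and 0.02 m and z of feeler_a_tip in the frame of mould_2_c between -0.004 and 0.012 m) or (x of feeler_a_tip in the frame of mould_3_c between -0.028 and -0.006 m and y of feeler_a_tip in the frame of mould_3_c between -0.02 and 0.02 m and z of feeler_a_tip in the frame of mould_3_c between -0.004 and 0.012 m) or (x of feeler_a_tip in the frame of mould_4_c between -0.028 and -0.006 m and y of feeler_a_tip in the frame of mould_4_c between -0.02 and 0.02 m and z of feeler_a_tip in the frame of mould_4_c between -0.004 and 0.012 m) or (x of feeler_a_tip in the frame of mould_5_c between -0.023 and -0.001 m and y of feeler_a_tip in the frame of mould_5_c between -0.02 and 0.02 m and z of feeler_a_tip in the frame of mould_5_c between -0.004 and 0.012 m) or (x of feeler_a_tip in the frame of mould_6_c between -0.018 and 0.004 m and y of feeler_a_tip in the frame of mould_6_c between -0.02 and 0.02 m and z of feeler_a_tip in the frame of mould_6_c between -0.004 and 0.012 m) or (x of feeler_a_tip in the frame of mould_7_c between -0.018 and 0.004 m and y of feeler_a_tip in the frame of mould_7_c between -0.02 and 0.02 m and z of feeler_a_tip in the frame of mould_7_c between -0.004 and 0.012 m) or (x of feeler_a_tip in the frame of mould_8_c between -0.023 and -0.001 m and y of feeler_a_tip in the frame of mould_8_c between -0.02 and 0.02 m and z of feeler_a_tip in the frame of mould_8_c between -0.004 and 0.012 m) or (x of feeler_a_tip in the frame of mould_9_c between -0.028 and -0.006 m and y of feeler_a_tip in the frame of mould_9_c between -0.02 and 0.02 m and z of feeler_a_tip in the frame of mould_9_c between -0.004 and 0.012 m)) and ((x of feeler_b_tip in the frame of mould_1_c between -0.028 and -0.006 m and y of feeler_b_tip in the frame of mould_1_c between -0.02 and 0.02 m and z of feeler_b_tip in the frame of mould_1_c between -0.004 and 0.012 m) or (x of feeler_b_tip in the frame of mould_2_c between -0.023 and -0.001 m and y of feeler_b_tip in the frame of mould_2_c between -0.02 and 0.02 m and z of feeler_b_tip in the frame of mould_2_c between -0.004 and 0.012 m) or (x of feeler_b_tip in the frame of mould_3_c between -0.028 and -0.006 m and y of feeler_b_tip in the frame of mould_3_c between -0.02 and 0.02 m and z of feeler_b_tip in the frame of mould_3_c between -0.004 and 0.012 m) or (x of feeler_b_tip in the frame of mould_4_c between -0.028 and -0.006 m and y of feeler_b_tip in the frame of mould_4_c between -0.02 and 0.02 m and z of feeler_b_tip in the frame of mould_4_c between -0.004 and 0.012 m) or (x of feeler_b_tip in the frame of mould_5_c between -0.023 and -0.001 m and y of feeler_b_tip in the frame of mould_5_c between -0.02 and 0.02 m and z of feeler_b_tip in the frame of mould_5_c between -0.004 and 0.012 m) or (x of feeler_b_tip in the frame of mould_6_c between -0.018 and 0.004 m and y of feeler_b_tip in the frame of mould_6_c between -0.02 and 0.02 m and z of feeler_b_tip in the frame of mould_6_c between -0.004 and 0.012 m) or (x of feeler_b_tip in the frame of mould_7_c between -0.018 and 0.004 m and y of feeler_b_tip in the frame of mould_7_c between -0.02 and 0.02 m and z of feeler_b_tip in the frame of mould_7_c between -0.004 and 0.012 m) or (x of feeler_b_tip in the frame of mould_8_c between -0.023 and -0.001 m and y of feeler_b_tip in the frame of mould_8_c between -0.02 and 0.02 m and z of feeler_b_tip in the frame of mould_8_c between -0.004 and 0.012 m) or (x of feeler_b_tip in the frame of mould_9_c between -0.028 and -0.006 m and y of feeler_b_tip in the frame of mould_9_c between -0.02 and 0.02 m and z of feeler_b_tip in the frame of mould_9_c between -0.004 and 0.012 m)) and ((((x of feeler_a_tip in the frame of mould_1_c between -0.028 and -0.006 m and y of feeler_a_tip in the frame of mould_1_c between -0.02 and 0.02 m and z of feeler_a_tip in the frame of mould_1_c between -0.004 and 0.012 m) or (x of feeler_b_tip in the frame of mould_1_c between -0.028 and -0.006 m and y of feeler_b_tip in the frame of mould_1_c between -0.02 and 0.02 m and z of feeler_b_tip in the frame of mould_1_c between -0.004 and 0.012 m)) and horizontal distance between mould_1_c and bat_top above 0.09 m and height (world z) of mould_1_c below 0.035 m) or (horizontal distance between mould_1_c and bat_top below 0.015 m and angle between the x axis of mould_1_c and the x axis of bat_top, either way round below 0.17 rad)) and ((((x of feeler_a_tip in the frame of mould_2_c between -0.023 and -0.001 m and y of feeler_a_tip in the frame of mould_2_c between -0.02 and 0.02 m and z of feeler_a_tip in the frame of mould_2_c between -0.004 and 0.012 m) or (x of feeler_b_tip in the frame of mould_2_c between -0.023 and -0.001 m and y of feeler_b_tip in the frame of mould_2_c between -0.02 and 0.02 m and z of feeler_b_tip in the frame of mould_2_c between -0.004 and 0.012 m)) and horizontal distance between mould_2_c and bat_top above 0.09 m and height (world z) of mould_2_c below 0.035 m) or (horizontal distance between mould_2_c and bat_top below 0.015 m and angle between the x axis of mould_2_c and the x axis of bat_top, either way round below 0.17 rad)) and ((((x of feeler_a_tip in the frame of mould_3_c between -0.028 and -0.006 m and y of feeler_a_tip in the frame of mould_3_c between -0.02 and 0.02 m and z of feeler_a_tip in the frame of mould_3_c between -0.004 and 0.012 m) or (x of feeler_b_tip in the frame of mould_3_c between -0.028 and -0.006 m and y of feeler_b_tip in the frame of mould_3_c between -0.02 and 0.02 m and z of feeler_b_tip in the frame of mould_3_c between -0.004 and 0.012 m)) and horizontal distance between mould_3_c and bat_top above 0.09 m and height (world z) of mould_3_c below 0.035 m) or (horizontal distance between mould_3_c and bat_top below 0.015 m and angle between the x axis of mould_3_c and the x axis of bat_top, either way round below 0.17 rad)) and ((((x of feeler_a_tip in the frame of mould_4_c between -0.028 and -0.006 m and y of feeler_a_tip in the frame of mould_4_c between -0.02 and 0.02 m and z of feeler_a_tip in the frame of mould_4_c between -0.004 and 0.012 m) or (x of feeler_b_tip in the frame of mould_4_c between -0.028 and -0.006 m and y of feeler_b_tip in the frame of mould_4_c between -0.02 and 0.02 m and z of feeler_b_tip in the frame of mould_4_c between -0.004 and 0.012 m)) and horizontal distance between mould_4_c and bat_top above 0.09 m and height (world z) of mould_4_c below 0.035 m) or (horizontal distance between mould_4_c and bat_top below 0.015 m and angle between the x axis of mould_4_c and the x axis of bat_top, either way round below 0.17 rad)) and ((((x of feeler_a_tip in the frame of mould_5_c between -0.023 and -0.001 m and y of feeler_a_tip in the frame of mould_5_c between -0.02 and 0.02 m and z of feeler_a_tip in the frame of mould_5_c between -0.004 and 0.012 m) or (x of feeler_b_tip in the frame of mould_5_c between -0.023 and -0.001 m and y of feeler_b_tip in the frame of mould_5_c between -0.02 and 0.02 m and z of feeler_b_tip in the frame of mould_5_c between -0.004 and 0.012 m)) and horizontal distance between mould_5_c and bat_top above 0.09 m and height (world z) of mould_5_c below 0.035 m) or (horizontal distance between mould_5_c and bat_top below 0.015 m and angle between the x axis of mould_5_c and the x axis of bat_top, either way round below 0.17 rad)) and ((((x of feeler_a_tip in the frame of mould_6_c between -0.018 and 0.004 m and y of feeler_a_tip in the frame of mould_6_c between -0.02 and 0.02 m and z of feeler_a_tip in the frame of mould_6_c between -0.004 and 0.012 m) or (x of feeler_b_tip in the frame of mould_6_c between -0.018 and 0.004 m and y of feeler_b_tip in the frame of mould_6_c between -0.02 and 0.02 m and z of feeler_b_tip in the frame of mould_6_c between -0.004 and 0.012 m)) and horizontal distance between mould_6_c and bat_top above 0.09 m and height (world z) of mould_6_c below 0.035 m) or (horizontal distance between mould_6_c and bat_top below 0.015 m and angle between the x axis of mould_6_c and the x axis of bat_top, either way round below 0.17 rad)) and ((((x of feeler_a_tip in the frame of mould_7_c between -0.018 and 0.004 m and y of feeler_a_tip in the frame of mould_7_c between -0.02 and 0.02 m and z of feeler_a_tip in the frame of mould_7_c between -0.004 and 0.012 m) or (x of feeler_b_tip in the frame of mould_7_c between -0.018 and 0.004 m and y of feeler_b_tip in the frame of mould_7_c between -0.02 and 0.02 m and z of feeler_b_tip in the frame of mould_7_c between -0.004 and 0.012 m)) and horizontal distance between mould_7_c and bat_top above 0.09 m and height (world z) of mould_7_c below 0.035 m) or (horizontal distance between mould_7_c and bat_top below 0.015 m and angle between the x axis of mould_7_c and the x axis of bat_top, either way round below 0.17 rad)) and ((((x of feeler_a_tip in the frame of mould_8_c between -0.023 and -0.001 m and y of feeler_a_tip in the frame of mould_8_c between -0.02 and 0.02 m and z of feeler_a_tip in the frame of mould_8_c between -0.004 and 0.012 m) or (x of feeler_b_tip in the frame of mould_8_c between -0.023 and -0.001 m and y of feeler_b_tip in the frame of mould_8_c between -0.02 and 0.02 m and z of feeler_b_tip in the frame of mould_8_c between -0.004 and 0.012 m)) and horizontal distance between mould_8_c and bat_top above 0.09 m and height (world z) of mould_8_c below 0.035 m) or (horizontal distance between mould_8_c and bat_top below 0.015 m and angle between the x axis of mould_8_c and the x axis of bat_top, either way round below 0.17 rad)) and ((((x of feeler_a_tip in the frame of mould_9_c between -0.028 and -0.006 m and y of feeler_a_tip in the frame of mould_9_c between -0.02 and 0.02 m and z of feeler_a_tip in the frame of mould_9_c between -0.004 and 0.012 m) or (x of feeler_b_tip in the frame of mould_9_c between -0.028 and -0.006 m and y of feeler_b_tip in the frame of mould_9_c between -0.02 and 0.02 m and z of feeler_b_tip in the frame of mould_9_c between -0.004 and 0.012 m)) and horizontal distance between mould_9_c and bat_top above 0.09 m and height (world z) of mould_9_c below 0.035 m) or (horizontal distance between mould_9_c and bat_top below 0.015 m and angle between the x axis of mould_9_c and the x axis of bat_top, either way round below 0.17 rad)) and angle between each of mould_1_c, mould_2_c, mould_3_c, mould_4_c, mould_5_c, mould_6_c, mould_7_c, mould_8_c, mould_9_c's own z axis and vertical below 0.08 rad and (horizontal distance between mould_1_c and mould_2_c above 0.05 m or z of mould_2_c in the frame of mould_1_c above 0.04 m) and (horizontal distance between mould_1_c and mould_5_c above 0.05 m or z of mould_5_c in the frame of mould_1_c above 0.04 m) and (horizontal distance between mould_1_c and mould_6_c above 0.05 m or z of mould_6_c in the frame of mould_1_c above 0.04 m) and (horizontal distance between mould_1_c and mould_7_c above 0.05 m or z of mould_7_c in the frame of mould_1_c above 0.04 m) and (horizontal distance between mould_1_c and mould_8_c above 0.05 m or z of mould_8_c in the frame of mould_1_c above 0.04 m) and (horizontal distance between mould_2_c and mould_6_c above 0.05 m or z of mould_6_c in the frame of mould_2_c above 0.04 m) and (horizontal distance between mould_2_c and mould_7_c above 0.05 m or z of mould_7_c in the frame of mould_2_c above 0.04 m) and (horizontal distance between mould_3_c and mould_2_c above 0.05 m or z of mould_2_c in the frame of mould_3_c above 0.04 m) and (horizontal distance between mould_3_c and mould_5_c above 0.05 m or z of mould_5_c in the frame of mould_3_c above 0.04 m) and (horizontal distance between mould_3_c and mould_6_c above 0.05 m or z of mould_6_c in the frame of mould_3_c above 0.04 m) and (horizontal distance between mould_3_c and mould_7_c above 0.05 m or z of mould_7_c in the frame of mould_3_c above 0.04 m) and (horizontal distance between mould_3_c and mould_8_c above 0.05 m or z of mould_8_c in the frame of mould_3_c above 0.04 m) and (horizontal distance between mould_4_c and mould_2_c above 0.05 m or z of mould_2_c in the frame of mould_4_c above 0.04 m) and (horizontal distance between mould_4_c and mould_5_c above 0.05 m or z of mould_5_c in the frame of mould_4_c above 0.04 m) and (horizontal distance between mould_4_c and mould_6_c above 0.05 m or z of mould_6_c in the frame of mould_4_c above 0.04 m) and (horizontal distance between mould_4_c and mould_7_c above 0.05 m or z of mould_7_c in the frame of mould_4_c above 0.04 m) and (horizontal distance between mould_4_c and mould_8_c above 0.05 m or z of mould_8_c in the frame of mould_4_c above 0.04 m) and (horizontal distance between mould_5_c and mould_6_c above 0.05 m or z of mould_6_c in the frame of mould_5_c above 0.04 m) and (horizontal distance between mould_5_c and mould_7_c above 0.05 m or z of mould_7_c in the frame of mould_5_c above 0.04 m) and (horizontal distance between mould_8_c and mould_6_c above 0.05 m or z of mould_6_c in the frame of mould_8_c above 0.04 m) and (horizontal distance between mould_8_c and mould_7_c above 0.05 m or z of mould_7_c in the frame of mould_8_c above 0.04 m) and (horizontal distance between mould_9_c and mould_2_c above 0.05 m or z of mould_2_c in the frame of mould_9_c above 0.04 m) and (horizontal distance between mould_9_c and mould_5_c above 0.05 m or z of mould_5_c in the frame of mould_9_c above 0.04 m) and (horizontal distance between mould_9_c and mould_6_c above 0.05 m or z of mould_6_c in the frame of mould_9_c above 0.04 m) and (horizontal distance between mould_9_c and mould_7_c above 0.05 m or z of mould_7_c in the frame of mould_9_c above 0.04 m) and (horizontal distance between mould_9_c and mould_8_c above 0.05 m or z of mould_8_c in the frame of mould_9_c above 0.04 m)); the robot touches nothing.
It fails at once if the tumbler is knocked more than 4 cm away (distance of tumbler from where it was at the start of the episode above 0.04 m).
It fails at once if the blue jar is knocked more than 4 cm away (distance of blue_jar from where it was at the start of the episode above 0.04 m).
It fails at once if the green jar is knocked more than 4 cm away (distance of green_jar from where it was at the start of the episode above 0.04 m).
It fails at once if the masking tape is knocked more than 4 cm away (distance of tape from where it was at the start of the episode above 0.04 m).
Of mould_1, mould_3 only 1 to 1 are there at a start; the rules pass over those that are not, and their reading is None.
Of mould_2, mould_4 only 1 to 1 are there at a start; the rules pass over those that are not, and their reading is None.
Of mould_5, mould_6, mould_8 only 2 to 3 are there at a start; the rules pass over those that are not, and their reading is None.
Of mould_7, mould_9 only 1 to 1 are there at a start; the rules pass over those that are not, and their reading is None.
At some moment in a run one of mould_1, mould_2, mould_3, mould_4, mould_7, mould_9 may be knocked a few centimetres aside while the robot is not near it.
It also fails if it takes over 210 s, if anything falls off the work surface, if the arm or the gripper's body presses on something with over 40 N, if the wrist force passes 120 N, or if a joint passes its speed limit or range.

ROBOT

A 6-joint arm with a two-finger parallel gripper is mounted at the origin on a cart in front of the work surface, level with it; the furniture and walls round the work are solid. World frame = base frame: x ahead of the robot, y to its left, z up, the work surface at z = 0. Lengths are in mm, angles in rad, forces in N, time in s.
With the tool pointing down it reaches from about 300 to 825 mm from the base axis. Payload 5.4 kg.
Tool frame: the origin (TCP) lies on the centre line of the jaws, within the pads' length; the fingertips stand 14 mm ahead of it and the grasp point (between the pads) lies 5 mm behind it (r.tcp_to_tips is the distance from the TCP to the fingertips, in mm); z points along the fingers, y is the line along which they close (so a half turn about z gives the same grasp; the last joint's range is limited). The gripper opens to 92 mm and grips with 3 to 60 N. Pads are 20 mm wide; open, the fingers measure 128 mm over their backs; the gripper's body (75 mm by 189 mm) begins 69 mm behind the grasp point.
Start: joints at [0.961, 0.158, 1.597, -0, 1.386, -0.21], TCP at [223.817, 529.634, 204.101] pointing down, gripper open.
Joint ranges: [-2.91, 2.91], [-0.94, 2.29], [0.18, 2.7], [-1.29, 4.43], [0.17, 2.64], [-3, 3]. Speed limits (rad/s): [2.57, 2.57, 3.14, 3.14, 3.14, 3.14].

INTERFACE

Orientations are given as a 3x3 rotation matrix whose columns are the frame's x, y, z axes.
In Python, from station import r gives the robot as it stands. The module is installed in compiled form; this text tells all that it offers.
- The arm moves only by the tool servo_tool, never from a script. Its argument "series" is one flat list of numbers, 5 for each row, row after row: the closure, from -1 (fully open) to 1 (shut), then the shift along the tool's x, y, z as a fraction of full scale, then the turn about the tool's z as a fraction of full scale. A call has 1 to 20 rows; each row shifts and turns the commanded pose from where the row before left it, along the tool's axes as they then stand; what a row does not reach is not made up. Full scale, the value 1, is 40 cm for a shift and 360 degrees for a turn. A row lasts 1/12 s, in which the tool goes at most 41.7 mm and 7.16 degrees, less where a joint would pass 70% of its speed; a pose out of reach is approached as far as the arm can. A call with a number of a shift or a turn outside -1 to 1 is refused whole. A call with a gripper value outside its range is refused whole. The fingers move at their own pace and stop on an object; "grip_force" is the grip in N (left out, the last holds). Time passes only in rows, so rows that do not move let the fingers close. It gives the time, the measured TCP pose, the force, the opening and the grip force at its end, in the units of the state.
- r.observe(): the state, without advancing time (a new reading comes with each control period).
- r.snapshot(name): name is "scene" or "top" or "wrist"; returns a dict with "img" (480x640x3 uint8, red, green, blue), "intrinsics" (3x3 intrinsics, pixels), "R" (3x3) and "t" (3): a world point X has camera coordinates R X + t. Camera axes: x right, y down, z forward; pixel columns grow to the right and rows downward; lengths in mm; the calibration is good to about 2 mm. The wrist camera is an equidistant fisheye: a pixel r from the principal point sees the ray r / f radians off the axis. A picture is of the moment at which its call begins. There is no depth.
- r.hand_in(): hands the job in; it is judged then, once.
The state is a dict: "t": time; "joint_positions": joint angles; "qvel": joint speeds; "joint_torque": joint torques, N m; "tcp_pos": TCP position; "eef_rot": TCP orientation; "force": force on the tool from outside, world axes, zero at the start; "ft_torque": the same for the moment, N m; "width": finger opening in mm; "grip_force": force on a finger pad.
Only numpy, scipy, OpenCV 4.12 (cv2) and the standard library are available. Lean on these libraries where they do the work, as an engineer would, in place of code of your own. Each camera call takes 0.05 s, during which the arm holds its last target. There are 200 camera calls.

## Working session

There is one attempt and no reset: what is moved stays moved. The work goes in short steps, Python scripts to look and compute and a tool call to move; the robot and the scene stay as the last step left them, time stands still between calls to the robot, and variables do not carry over. Pictures are saved under pics/ and viewed, at most 14 in all, crops included, and the job is handed in when it is done.

Besides the shell and the picture viewer there is one more tool, called in YAML: its name, and indented under it one key for each argument. servo_tool: Moves the arm, as the interface text tells. Shift numbers are shares of 40 cm and turn numbers shares of 360 degrees, none past 1 either way. Its arguments: {"type":"object","properties":{"series":{"type":"array"},"grip_force":{"type":"number"}},"required":["series"]}

```bash
mkdir -p pics; ls; python3 - <<'E'
from station import r
import cv2,json
s=r.observe()
for k in("t","tcp_pos","eef_rot","force","width"):print(k,s[k])
for n in("top","scene"):
    d=r.snapshot(n);cv2.imwrite(f"pics/{n}0.png",d["img"][:,:,::-1]);print(n,d["intrinsics"],d["R"],d["t"])
E
```

```text
pics
t 0.0
tcp_pos [223.46891275 529.10523706 203.12825873]
eef_rot [[-9.21141861e-01  3.89225640e-01 -1.03588347e-03]
 [ 3.89226863e-01  9.21140609e-01 -1.55779027e-03]
 [ 3.47862419e-04 -1.83813950e-03 -9.99998250e-01]]
force [-0.16275714  0.10044002 -0.14204557]
width 92.06779054409223
top [[595.15114743   0.         312.18337871]
 [  0.         595.15114743 242.01633687]
 [  0.           0.           1.        ]] [[ 0.00488006 -0.99988166 -0.01458951]
 [-0.99791201 -0.00392977 -0.06446838]
 [ 0.06440342  0.01487365 -0.9978131 ]] [  59.76991641  558.47268278 1608.81557118]
scene [[597.85732511   0.         320.08346005]
 [  0.         597.85732511 244.56506946]
 [  0.           0.           1.        ]] [[ 0.60135848 -0.79878113  0.01779574]
 [-0.33614881 -0.27314836 -0.90132899]
 [ 0.72482547  0.53603982 -0.43276941]] [-278.57310216  249.95107815 1091.39717174]
```

View pics/top0.png

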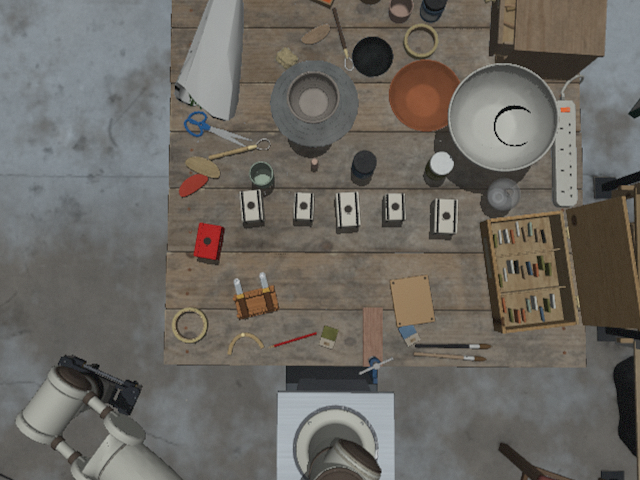

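View pics/scene0.png

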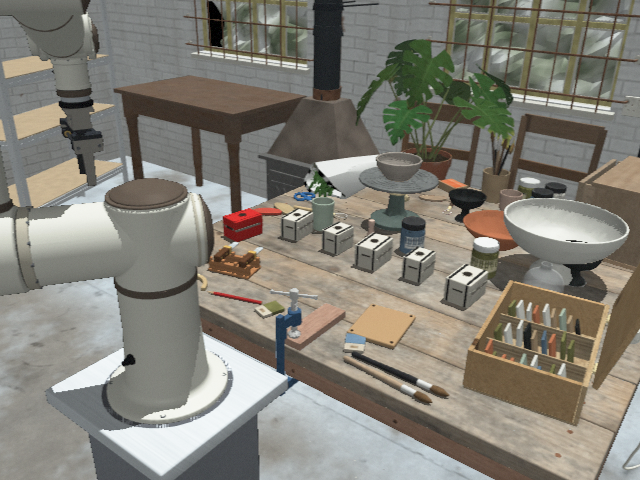

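The top view shows five off-white moulds in a row at (252,207), (303,207), (348,210), (395,207) and (445,215). The red look-alike is at (209,242), which I leave alone. The feelers in their rest are at (255,298) and the bat is at (412,300). The tumbler is at (262,174), the blue jar at (364,162), the green jar at (440,162) and the tape at (190,324). Next, an enlarged crop.

```bash
python3 - <<'E'
import cv2
i=cv2.imread("pics/top0.png")
c=cv2.resize(i[145:325,220:470],None,fx=3.2,fy=3.2,interpolation=cv2.INTER_CUBIC)
cv2.imwrite("pics/c1.png",c)
E
```

```text
(no output)
```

View pics/c1.png

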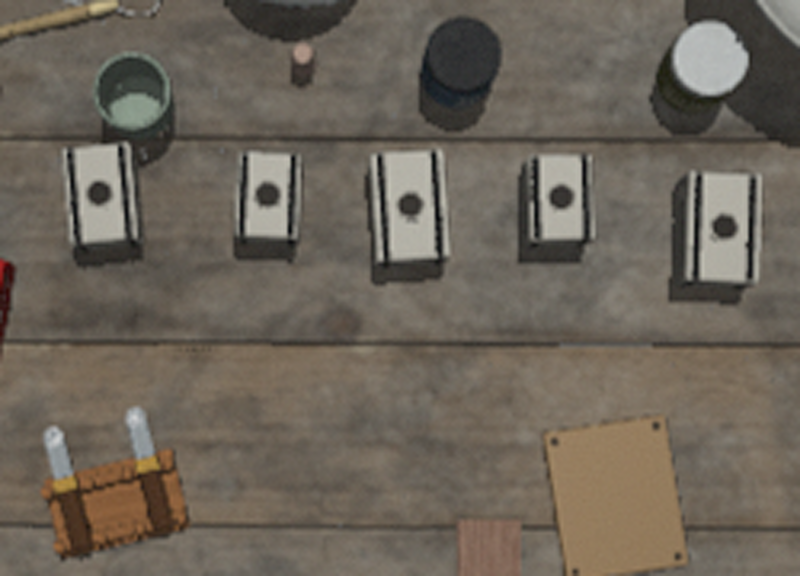

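The crop confirms the five moulds: A (252,207) medium, B (303,207) small, C (348,210) large, D (395,207) small and E (445,215) large. The two feelers have blades at (238,285) and (264,280), and the bat is at (413,300). Now I'll measure them.

```bash
cat > h.py <<'E'
from station import r
import numpy as np,cv2
def top(name=None):
    d=r.snapshot("top")
    if name:cv2.imwrite(f"pics/{name}.png",d["img"][:,:,::-1])
    return d
def back(d,uv,z):
    uv=np.atleast_2d(np.float64(uv));K=d["intrinsics"];R=d["R"];C=-R.T@d["t"]
    ray=np.c_[(uv-[K[0,2],K[1,2]])/[K[0,0],K[1,1]],np.ones(len(uv))]@R
    return (C+ray*((z-C[2])/ray[:,2])[:,None])[:,:2]
def proj(d,X):
    c=np.atleast_2d(X)@d["R"].T+d["t"];return c[:,:2]/c[:,2:]*d["intrinsics"][0,0]+[d["intrinsics"][0,2],d["intrinsics"][1,2]]
def rect(P):
    (c,s,a)=cv2.minAreaRect(np.float32(P));s=list(s)
    b=np.radians(a)
    if s[0]<s[1]:b+=np.pi/2;s=s[::-1]
    b=(b+np.pi/2)%np.pi-np.pi/2
    return np.round(c,1),np.round(s,1),round(float(np.degrees(b)),1)
def moulds(d,z=60,thr=150,box=None):
    g=d["img"].min(2);sat=d["img"].max(2).astype(int)-g
    m=((g>thr)&(sat<40)).astype(np.uint8)
    m=cv2.morphologyEx(m,cv2.MORPH_CLOSE,np.ones((3,3)))
    n,l,st,_=cv2.connectedComponentsWithStats(m);o=[]
    for i in range(1,n):
        if 250<st[i,4]<1500:
            v,u=np.nonzero(l==i);q=np.r_[np.c_[u-.5,v-.5],np.c_[u+.5,v+.5],np.c_[u-.5,v+.5],np.c_[u+.5,v-.5]]
            o.append(rect(back(d,q,z))+(np.round([u.mean(),v.mean()]),))
    return o
def plan(x,y,z,yaw):
    """yaw: direction (deg) of tool -x"""
    s=r.observe();R=np.array(s["eef_rot"]);p=np.array(s["tcp_pos"])
    cur=np.degrees(np.arctan2(-R[1,0],-R[0,0]));t=(yaw-cur+180)%360-180
    b=np.radians(yaw);d=np.array([x,y,z])-p
    l=np.array([-np.cos(b)*d[0]-np.sin(b)*d[1],-np.sin(b)*d[0]+np.cos(b)*d[1],-d[2]])
    print("pos",p.round(1),"yaw",round(cur,2),"turn frac",round(-t/360,4),"then shift frac",(l/400).round(4),"F",np.round(s["force"],1),"w",round(s["width"],1),"t",s["t"])
E
python3 - <<'E'
from h import *
d=top()
for o in moulds(d):print(*o)
im=d["img"].astype(int)
h=cv2.cvtColor(d["img"],cv2.COLOR_RGB2HSV)
print(h[300,412],h[300,255],h[285,239],h[295,350],h[310,258])
E
```

```text
[ 770.4 -285.1] [61.6 59.6] -89.9 [441. 163.]
[654.8 226.9] [78.7 37.1] 6.3 [251. 205.]
[644.7 -27.5] [89.2 50.9] 3.0 [347. 209.]
[ 628.4 -294.2] [88.7 37.9] -2.5 [446. 216.]
[126.2 759.7] [138.   59.3] -35.3 [ 47. 404.]
[-18.8 558.8] [151.8 133.5] 61.3 [113. 459.]
[ 17  93 148] [ 13 142 133] [102  16 155] [ 21  34 105] [ 13 141 137]
```

```bash
python3 - <<'E'
import cv2
i=cv2.imread("pics/top0.png")
a=cv2.resize(i[262:326,225:285],None,fx=9,fy=9,interpolation=cv2.INTER_CUBIC)[:576]
b=cv2.resize(i[270:334,385:411+30],None,fx=9,fy=9,interpolation=cv2.INTER_CUBIC)
import numpy as np
b=cv2.resize(i[270:334,385:443],None,fx=4,fy=4,interpolation=cv2.INTER_CUBIC)
c=np.zeros((576,a.shape[1]+b.shape[1],3),np.uint8);c[:a.shape[0],:a.shape[1]]=a;c[:b.shape[0],a.shape[1]:]=b
print(c.shape);cv2.imwrite("pics/c2.png",c)
E
```

```text
(576, 772, 3)
```

View pics/c2.png

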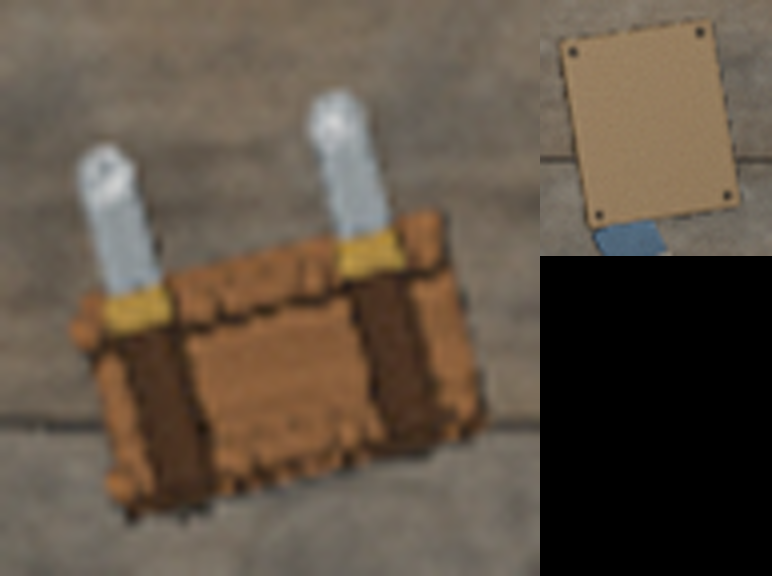

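```bash
python3 - <<'E'
from h import *
d=top()
M=dict(A=[(65,148),(130,143),(141,240),(75,247)],B=[(241,153),(301,155),(297,241),(236,240)],C=[(371,153),(441,151),(447,262),(379,266)],D=[(529,157),(590,155),(594,240),(532,243)],E=[(689,172),(760,173),(757,283),(687,283)])
for k,v in M.items():
    P=back(d,np.array(v)/3.2+[219.7,144.7],60);print(k,P.mean(0).round(1),*rect(P)[1:])
P=back(d,[(390.5,280.5),(428,275),(435,320.75),(397.5,327)],10);print("bat",P.mean(0).round(1),*rect(P))
for t,e in(((105,148),(181,505)),((335,92),(408,445))):
    q=back(d,np.array([t,e])/9+[224.5,261.5],35);v=q[0]-q[1];L=np.hypot(*v);u=v/L;print("feeler L",L.round(1),"tip",q[0].round(1),"c",(q[1]+30*u).round(1),(q[0]-75*u).round(1),np.degrees(np.arctan2(u[1],u[0])).round(1))
for n,p,z in(("tumbler",(262,174),84),("blue",(364,160),86),("green",(441,162),86)):print(n,back(d,p,z).round(0))
E
```

```text
A [653.  223.9] [84.1 55.5] 6.5
B [651.1  84.8] [73.8 50.9] -2.4
C [642.5 -32.8] [95.1 58.5] 3.6
D [ 650.6 -159.2] [72.2 51.6] 2.1
E [ 626.8 -293.7] [93.8 59. ] -1.5
bat [ 399.5 -212.4] [ 399.  -212.5] [127.8 103.4] 8.4
feeler L 109.1 tip [459.1 266.8] c [382.  249.3] [386.  250.2] 12.8
feeler L 107.7 tip [476.2 197.9] c [400.3 181.4] [402.9 181.9] 12.3
tumbler [[734. 195.]]
blue [[771. -75.]]
green [[ 766. -277.]]
```

```bash
python3 -c "
from h import *
plan(402,181.5,130,12.5)"
```

```text
pos [223.6 529.3 203.5] yaw -22.91 turn frac -0.0983 then shift frac [-0.2472 -0.9454  0.1837] F [-0.4 -1.1  0.2] w 92.1 t 0.2
```

servo_tool:
  series: [0,0,0,0,-0.0197,0,0,0,0,-0.0197,0,0,0,0,-0.0197,0,0,0,0,-0.0197,0,0,0,0,-0.0195,0,-0.0206,-0.0788,0.0153,0,0,-0.0206,-0.0788,0.0153,0,0,-0.0206,-0.0788,0.0153,0,0,-0.0206,-0.0788,0.0153,0,0,-0.0206,-0.0788,0.0153,0,0,-0.0206,-0.0788,0.0153,0,0,-0.0206,-0.0788,0.0153,0,0,-0.0206,-0.0788,0.0153,0,0,-0.0206,-0.0788,0.0153,0,0,-0.0206,-0.0788,0.0153,0,0,-0.0206,-0.0788,0.0153,0,0,-0.0206,-0.0788,0.0153,0,0,0,0,0,0,0,0,0,0,0]
  grip_force: 20

```text
t: 1.78
tcp_pos: [402.2, 180.7, 130.3]
eef_rot: [[-0.977, -0.213, -0.001], [-0.213, 0.977, 0.0], [0.001, 0.0, -1.0]]
force: [0.3, -0.6, 0.2]
width: 46.0
grip_force: 0.0
```

```bash
python3 -c "
from h import *
plan(402,181.5,32,12.5)
d=r.snapshot('wrist');cv2.imwrite('pics/w1.png',d['img'][:,:,::-1]);print(d['intrinsics'],d['R'],d['t'])"
```

```text
pos [402.2 180.7 130.3] yaw 12.28 turn frac -0.0006 then shift frac [1.000e-04 2.000e-03 2.458e-01] F [ 0.3 -0.6  0.2] w 46.0 t 1.7833
[[371.64829954   0.         318.56328578]
 [  0.         371.64829954 238.6141729 ]
 [  0.           0.           1.        ]] [[-2.13047863e-01  9.77041758e-01 -1.08824029e-04]
 [ 9.46773830e-01  2.06475327e-01  2.46955975e-01]
 [ 2.41308769e-01  5.25104110e-02 -9.69026694e-01]] [ -90.94156284 -427.76448689  211.54793052]
```

View pics/w1.png

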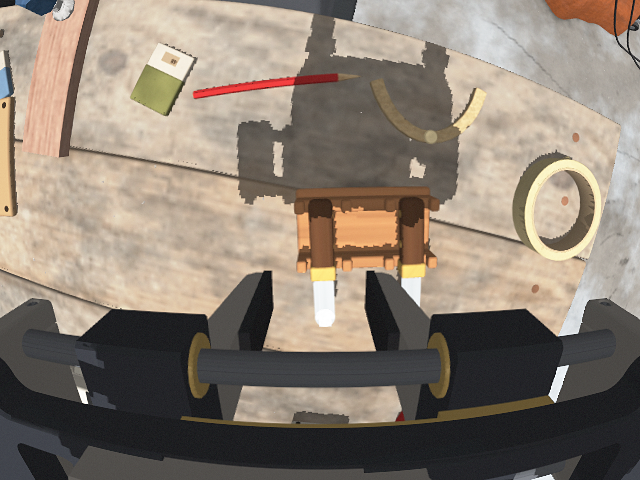

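The wrist view shows the target feeler between the jaws, with its tip at (324,326), handle end at (320,199) and brass end at (323,281). The second feeler is at (412,…).

```bash
cat >> h.py <<'E'
def fback(d,uv,z):
    uv=np.atleast_2d(np.float64(uv));K=d["intrinsics"];v=uv-[K[0,2],K[1,2]];rr=np.hypot(*v.T)
    th=rr/K[0,0];ray=np.c_[v/rr[:,None]*np.sin(th)[:,None],np.cos(th)]@d["R"];C=-d["R"].T@d["t"]
    return (C+ray*((z-C[2])/ray[:,2])[:,None])[:,:2]
E
python3 -c "
from h import *
d=r.snapshot('wrist')
print(fback(d,[(324,326)],35),fback(d,[(320,199),(309,205),(333,205),(324,280),(400,205),(425,205)],44))
q=fback(d,[(324,326),(321,240)],37);v=q[0]-q[1];print(np.degrees(np.arctan2(v[1],v[0])))"
```

```text
[[475.26425727 202.58345084]] [[371.63317148 176.20268677]
 [377.65051735 169.34937569]
 [373.89466944 186.37623739]
 [431.8258232  192.65489707]
 [362.84834714 234.7318276 ]
 [358.39904736 253.56825311]]
14.472415587340748
```

servo_tool:
  series: [0,0,0.006,0,-0.003,0,0,0,0.05,0,0,0,0,0.05,0,0,0,0,0.05,0,0,0,0,0.04,0,0,0,0,0.03,0,0,0,0,0.0158,0,0,0,0,0.01,0,0,0,0,0,0]

```text
t: 2.63
tcp_pos: [401.1, 184.7, 32.0]
eef_rot: [[-0.972, -0.236, -0.001], [-0.236, 0.972, -0.0], [0.001, 0.0, -1.0]]
force: [-0.1, 0.7, -0.5]
width: 46.2
grip_force: 0.0
```

servo_tool:
  series: [1,0,0,0,0,1,0,0,0,0,1,0,0,0,0,1,0,0,0,0,1,0,0,0,0,1,0,0,0,0,1,0,0,0,0,1,0,0,0,0]
  grip_force: 20

```text
t: 3.3
tcp_pos: [402.0, 184.1, 32.8]
eef_rot: [[-0.972, -0.234, 0.001], [-0.234, 0.972, 0.0], [-0.001, -0.0, -1.0]]
force: [-0.8, 1.1, 3.2]
width: 16.4
grip_force: 20.0
```

servo_tool:
  series: [1,0,0,-0.03,0,1,0,0,-0.05,0,1,0,0,-0.06,0,1,0,0,-0.06,0.0,1,0,0,0,0.0192,1,-0.06,0.0056,0,0,1,-0.06,0.0056,0,0,1,-0.06,0.0056,0,0,1,-0.06,0.0056,0,0,1,-0.06,0.0056,0,0,1,0,0,0,0,1,0,0,0,0]

```text
t: 4.3
tcp_pos: [519.4, 208.9, 111.6]
eef_rot: [[-0.993, -0.116, -0.002], [-0.116, 0.993, -0.0], [0.002, -0.0, -1.0]]
force: [-0.7, 0.1, -0.9]
width: 16.2
grip_force: 20.0
```

```bash
python3 -c "
from h import *
plan(522.9,209.1,31,6.5)
d=r.snapshot('wrist');cv2.imwrite('pics/w2.png',d['img'][:,:,::-1])"
```

```text
pos [519.4 208.9 111.6] yaw 6.64 turn frac 0.0004 then shift frac [-0.0087 -0.0006  0.2014] F [-0.7  0.1 -0.9] w 16.2 t 4.3
```

View pics/w2.png

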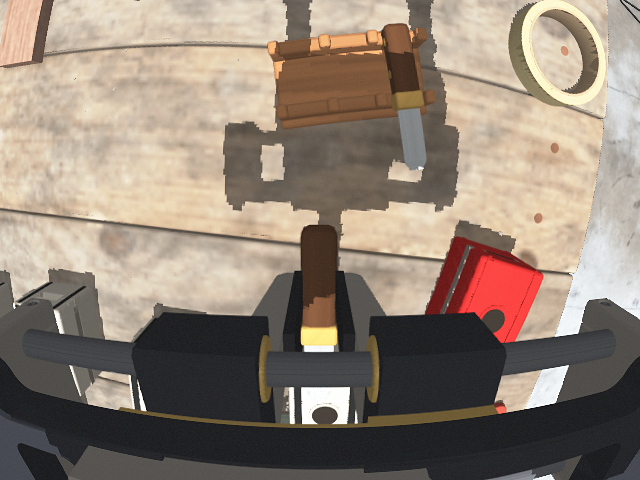

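The feeler is held straight, in line with the tool; mould A lies below it at (325,400) and the second feeler is still in its rest at (400,60). I'll descend in front of A and push in slowly.

servo_tool:
  series: [1,-0.005,0,0.06,0,1,0,0,0.06,0,1,0,0,0.05,0,1,0,0,0.0314,0,1,0,0,0,0,1,0,0,0,0]

```text
t: 4.85
tcp_pos: [520.6, 209.2, 31.7]
eef_rot: [[-0.993, -0.116, -0.001], [-0.116, 0.993, -0.0], [0.001, -0.0, -1.0]]
force: [-0.1, 1.3, 0.1]
width: 16.0
grip_force: 20.0
```

servo_tool:
  series: [1,-0.01,0,0,0,1,-0.01,0,0,0,1,-0.01,0,0,0,1,-0.01,0,0,0,1,-0.005,0,0,0,1,-0.005,0,0,0,1,-0.005,0,0,0,1,0,0,0,0]

```text
t: 5.52
tcp_pos: [543.7, 211.9, 31.8]
eef_rot: [[-0.993, -0.116, 0.0], [-0.116, 0.993, 0.0], [-0.0, 0.0, -1.0]]
force: [-0.4, 0.5, -1.0]
width: 16.1
grip_force: 20.0
```

```bash
python3 -c "
from h import *
plan(522.9,209.1,31,6.5)
plan(522.9,209.1,31,6.5)"
```

```text
pos [543.7 211.9  31.8] yaw 6.64 turn frac 0.0004 then shift frac [ 0.0524 -0.001   0.002 ] F [-0.4  0.5 -1. ] w 16.1 t 5.5167
pos [543.7 211.9  31.8] yaw 6.64 turn frac 0.0004 then shift frac [ 0.0524 -0.001   0.002 ] F [-0.4  0.5 -1. ] w 16.1 t 5.5167
```

servo_tool:
  series: [1,-0.005,0,0.001,0,1,-0.005,0,0,0,1,-0.005,0,0,0,1,-0.005,0,0,0]

```text
t: 5.85
tcp_pos: [550.3, 212.6, 30.8]
eef_rot: [[-0.993, -0.116, -0.003], [-0.116, 0.993, -0.0], [0.003, -0.0, -1.0]]
force: [-1.9, -1.5, -0.5]
width: 15.9
grip_force: 20.0
```

servo_tool:
  series: [1,-0.005,0,0,0,1,-0.005,0,0,0,1,-0.005,0,0,0,1,-0.005,0,0,0]

```text
t: 6.18
tcp_pos: [558.9, 213.7, 31.1]
eef_rot: [[-0.993, -0.116, -0.001], [-0.116, 0.993, -0.0], [0.001, 0.0, -1.0]]
force: [-3.8, -0.0, 0.3]
width: 16.1
grip_force: 20.0
```

```bash
python3 -c "
from h import *
d=top()
for o in moulds(d):
    if o[0][0]>600:print(*o)
c=cv2.resize(d['img'][180:240,225:285,::-1],None,fx=9,fy=9,interpolation=cv2.INTER_CUBIC);cv2.imwrite('pics/c3.png',c)
for t in (140,165,180):
  for o in moulds(d,thr=t):
    if o[0][0]>600 and o[0][1]>100:print(t,*o)
plan(558.9,213,31,6.5)
"
```

```text
[ 798.8 -614. ] [281.6  55.1] 0.4 [565. 157.]
[ 769.7 -283.1] [60.7 59.3] 44.5 [441. 163.]
[645.3 -33.1] [89.  38.4] 3.7 [348. 209.]
[ 628.3 -294.1] [88.6 37.6] -2.7 [446. 216.]
140 [672.1 230.5] [68.  54.5] 6.5 [249. 197.]
pos [559.5 213.8  31.3] yaw 6.65 turn frac 0.0004 then shift frac [ 0.0017 -0.0017  0.0007] F [-2.9  0.  -0. ] w 16.0 t 6.2333
```

View pics/c3.png

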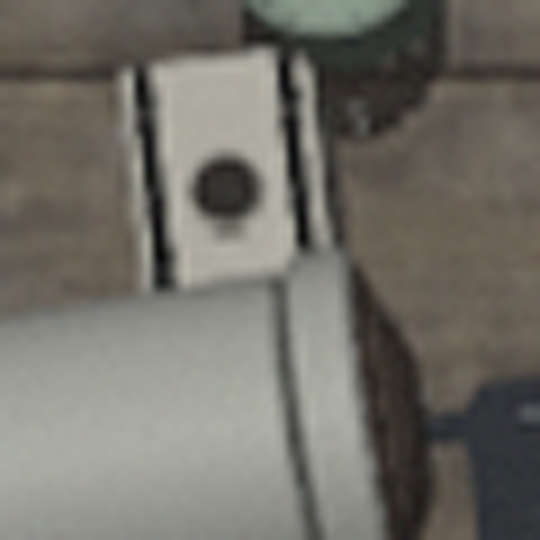

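Mould A's pour hole moved from (250.9,205.3) to (250.3,200.9), about 12 mm, with 3–4 N of resistance, so **A is tight**. I'm backing out and moving to B.

servo_tool:
  series: [1,0.03,0,0,0,1,0.06,0,0,0,1,0.06,0,0,0,1,0,0,0,0.0126,1,0,0,0,0.0126,1,-0.0149,-0.058,0,0,1,-0.0149,-0.058,0,0,1,-0.0149,-0.058,0,0,1,-0.0149,-0.058,0,0,1,-0.0149,-0.058,0,0,1,0,0,0,0,1,0,0,0,0]

```text
t: 7.23
tcp_pos: [526.2, 88.7, 32.2]
eef_rot: [[-0.999, 0.045, 0.003], [0.045, 0.999, 0.0], [-0.003, 0.0, -1.0]]
force: [0.1, 0.1, -1.2]
width: 15.9
grip_force: 20.0
```

```bash
cat >> h.py <<'E'
def holes(d):
    g=cv2.resize(cv2.cvtColor(d["img"],cv2.COLOR_RGB2GRAY).astype(np.float32),None,fx=4,fy=4,interpolation=cv2.INTER_CUBIC)
    y,x=np.mgrid[-24:25,-24:25];q=np.hypot(x,y)
    k=np.where(q<12,-1./(q<12).sum(),0)+np.where((q>18)&(q<23),1./((q>18)&(q<23)).sum(),0)
    s=cv2.filter2D(g,-1,k.astype(np.float32));s[:700]=0;s[1040:]=0;s[:,:900]=0;s[:,1900:]=0;o=[]
    for _ in range(7):
        _,v,_,p=cv2.minMaxLoc(s)
        if v<55:break
        uv=(np.array(p)+.5)/4-.5;o.append((round(v),uv,back(d,uv,60)[0].round(1)));cv2.circle(s,p,60,0,-1)
    return sorted(o,key=lambda a:a[1][0])
E
python3 -c "
from h import *
plan(525,90,31,-2.4)
for o in holes(top()):print(*o)
d0=top();d0['img']=cv2.imread('pics/top0.png')[:,:,::-1].copy()
print()
for o in holes(d0):print(*o)"
```

```text
pos [526.2  88.7  32.2] yaw -2.56 turn frac -0.0005 then shift frac [0.003  0.0031 0.0029] F [ 0.1  0.1 -1.2] w 15.9 t 7.2333
121 [249.625 200.375] [666.7 229.9]
119 [303.125 205.375] [653.7  86.3]
114 [347.625 208.625] [645.3 -32.6]
121 [394.875 206.125] [ 652.4 -158.7]
116 [445.875 215.375] [ 628.  -294.1]

123 [250.625 204.875] [654.6 227. ]
61 [253.875 186.375] [704.6 218.9]
121 [303.125 205.375] [653.7  86.3]
116 [347.625 208.625] [645.3 -32.6]
123 [394.875 206.125] [ 652.4 -158.7]
118 [445.875 215.375] [ 628.  -294.1]
```

servo_tool:
  series: [1,-0.015,0.002,0,0,1,-0.015,0,0.0015,0,1,-0.015,0,0,0,1,-0.01,0,0,0,1,-0.005,0,0,0,1,-0.005,0,0,0,1,-0.005,0,0,0,1,-0.005,0,0,0,1,-0.005,0,0,0,1,-0.005,0,0,0]

```text
t: 8.17
tcp_pos: [558.6, 88.9, 30.8]
eef_rot: [[-0.999, 0.042, -0.0], [0.042, 0.999, -0.0], [0.0, -0.0, -1.0]]
force: [-0.1, -0.4, -0.6]
width: 16.0
grip_force: 20.0
```

```bash
python3 -c "
from h import *
plan(525,90,31,-2.4)
for o in holes(top()):print(*o)"
```

```text
pos [558.6  88.9  30.8] yaw -2.42 turn frac -0.0001 then shift frac [ 0.0841 -0.0008 -0.0005] F [-0.1 -0.4 -0.6] w 16.0 t 8.1667
120 [249.625 200.375] [666.7 229.9]
120 [303.125 205.375] [653.7  86.3]
114 [347.625 208.625] [645.3 -32.6]
120 [394.875 206.125] [ 652.4 -158.7]
116 [445.875 215.375] [ 628.  -294.1]
```

servo_tool:
  series: [1,-0.005,0,0,0,1,-0.005,0,0,0,1,-0.005,0,0,0,1,-0.005,0,0,0,1,-0.005,0,0,0,1,-0.005,0,0,0,1,-0.005,0,0,0,1,-0.003,0,0,0,1,0,0,0,0]

```text
t: 8.97
tcp_pos: [574.0, 88.3, 30.8]
eef_rot: [[-0.999, 0.042, 0.0], [0.042, 0.999, -0.0], [-0.0, -0.0, -1.0]]
force: [1.0, -0.9, -1.5]
width: 16.4
grip_force: 20.0
```

```bash
python3 -c "
from h import *
plan(525,90,31,-2.4)
for o in holes(top()):print(*o)"
```

```text
pos [574.   88.3  30.8] yaw -2.42 turn frac -0.0001 then shift frac [ 0.1226 -0.0008 -0.0004] F [ 1.  -0.9 -1.5] w 16.4 t 8.9667
121 [249.625 200.375] [666.7 229.9]
87 [303.125 204.375] [656.4  86.3]
114 [347.625 208.625] [645.3 -32.6]
121 [394.875 206.125] [ 652.4 -158.7]
116 [445.875 215.375] [ 628.  -294.1]
```

B gave no resistance down to about 30 mm of depth, so **B gapes**. I'll release this feeler here and fetch the second one.

servo_tool:
  series: [0.4,0,0,0,0,0.2,0,0,0,0,0,0,0,0,0,0,0,0,0,0,0,0,0,0,0,0,0,0,-0.03,0,0,0,0,-0.06,0,0,0,0,-0.08,0,0,0,0,-0.08,0,0,0,0,0,0,0,0,0,0,0]

```text
t: 9.93
tcp_pos: [575.8, 88.2, 134.3]
eef_rot: [[-0.999, 0.042, 0.006], [0.042, 0.999, -0.0], [-0.006, -0.0, -1.0]]
force: [1.0, -0.3, -0.2]
width: 45.6
grip_force: 0.0
```

```bash
python3 -c "
from h import *
u=np.array([.972,.233]);n=np.array([-.233,.972])
F2=np.array([401.5,184.]);print(F2+70*n)
plan(385.2,252,131,13.5)
for o in holes(top()):print(*o)"
```

```text
[385.19 252.04]
pos [575.8  88.2 134.3] yaw -2.42 turn frac -0.0442 then shift frac [0.3676 0.5093 0.0081] F [ 1.  -0.3 -0.2] w 45.6 t 9.9333
121 [249.625 200.375] [666.7 229.9]
114 [347.625 208.625] [645.3 -32.6]
121 [394.875 206.125] [ 652.4 -158.7]
115 [445.875 215.375] [ 628.  -294.1]
```

servo_tool:
  series: [0,0,0,0,-0.0147,0,0,0,0,-0.0147,0,0,0,0,-0.0148,0,0.046,0.0637,0.001,0,0,0.046,0.0637,0.001,0,0,0.046,0.0637,0.001,0,0,0.046,0.0637,0.001,0,0,0.046,0.0637,0.001,0,0,0.046,0.0637,0.001,0,0,0.046,0.0637,0.001,0,0,0.046,0.0637,0.001,0,0,0,0,0,0,0,0,0,0,0]

```text
t: 11.07
tcp_pos: [381.1, 252.4, 126.2]
eef_rot: [[-0.972, -0.236, -0.003], [-0.236, 0.972, -0.001], [0.003, -0.0, -1.0]]
force: [0.3, 0.2, -0.2]
width: 45.7
grip_force: 0.0
```

```bash
python3 -c "
from h import *
plan(385.2,252,32,13.5)
for o in holes(top()):print(*o)
d=r.snapshot('wrist');h=cv2.cvtColor(d['img'],cv2.COLOR_RGB2HSV)
m=((h[:,:,0]>18)&(h[:,:,0]<30)&(h[:,:,1]>150)&(h[:,:,2]>120)).astype(np.uint8);m[300:]=0
n,l,s,c=cv2.connectedComponentsWithStats(m)
for i in range(1,n):
  if s[i,4]>60:print(s[i],c[i],fback(d,c[i],44))
"
```

```text
pos [381.1 252.4 126.2] yaw 13.65 turn frac 0.0004 then shift frac [-0.0097 -0.0034  0.2355] F [ 0.3  0.2 -0.2] w 45.7 t 11.0667
123 [249.625 200.375] [666.7 229.9]
121 [303.125 205.375] [653.7  86.3]
56 [309.375 222.125] [608.7  69.4]
116 [347.625 208.625] [645.3 -32.6]
123 [394.875 206.125] [ 652.4 -158.7]
118 [445.875 215.375] [ 628.  -294.1]
```

```bash
python3 -c "
from h import *
for i in range(3):
  d=r.snapshot('wrist');plan(385.2,252,32,13.5)
cv2.imwrite('pics/w3.png',d['img'][:,:,::-1])
"
```

```text
pos [383.5 251.5 127.1] yaw 13.44 turn frac -0.0002 then shift frac [-4.500e-03  2.000e-04  2.378e-01] F [-0.5 -0.2 -0.2] w 46.1 t 11.2167
pos [383.7 251.4 127.3] yaw 13.41 turn frac -0.0003 then shift frac [-0.0041  0.0005  0.2382] F [-0.5  0.7  0.1] w 45.5 t 11.2667
pos [383.7 251.4 127.4] yaw 13.4 turn frac -0.0003 then shift frac [-0.0039  0.0005  0.2384] F [ 0.4 -0.2  0.6] w 45.8 t 11.3167
```

View pics/w3.png

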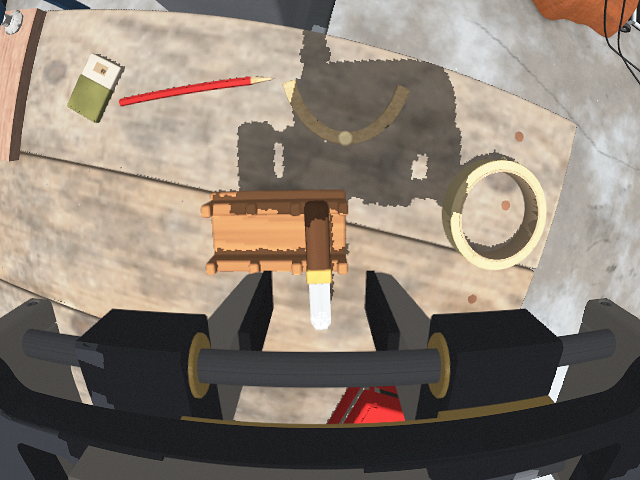

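The second feeler sits between the jaws, tip at (320,327) and handle at (317,205), the same arrangement as the first time. I'll go down and grip it.

servo_tool:
  series: [0,-0.004,0.001,0.05,0,0,0,0,0.05,0,0,0,0,0.05,0,0,0,0,0.04,0,0,0,0,0.03,0,0,0,0,0.0184,0,0,0,0,0,0,0,0,0,0,0]

```text
t: 11.98
tcp_pos: [384.8, 252.7, 32.3]
eef_rot: [[-0.973, -0.233, -0.0], [-0.233, 0.973, -0.0], [0.0, -0.0, -1.0]]
force: [0.2, -0.5, -0.5]
width: 45.8
grip_force: 0.0
```

servo_tool:
  series: [1,0,0,0,0,1,0,0,0,0,1,0,0,0,0,1,0,0,0,0,1,0,0,0,0,1,0,0,0,0,1,0,0,0,0,1,0,0,0,0]
  grip_force: 20

```text
t: 12.65
tcp_pos: [384.8, 253.1, 32.6]
eef_rot: [[-0.972, -0.233, 0.001], [-0.233, 0.972, 0.0], [-0.001, 0.0, -1.0]]
force: [-0.6, -0.3, 4.0]
width: 16.4
grip_force: 20.0
```

servo_tool:
  series: [1,0,0,-0.03,0,1,0,0,-0.05,0,1,0,0,-0.06,0,1,0,0,-0.06,0,1,0,0,0,0.0136,1,0,0,0,0.0136,1,-0.0265,-0.0753,0,0,1,-0.0265,-0.0753,0,0,1,-0.0265,-0.0753,0,0,1,-0.0265,-0.0753,0,0,1,-0.0265,-0.0753,0,0,1,-0.0265,-0.0753,0,0,1,-0.0265,-0.0753,0,0,1,-0.0265,-0.0753,0,0,1,-0.0265,-0.0753,0,0,1,-0.0265,-0.0753,0,0,1,0,0,0,0,1,0,0,0,0,1,0,0,0,0]

```text
t: 14.23
tcp_pos: [508.9, -40.2, 111.6]
eef_rot: [[-0.998, -0.064, -0.001], [-0.064, 0.998, 0.001], [0.001, 0.001, -1.0]]
force: [-0.2, 0.7, -0.3]
width: 16.4
grip_force: 20.0
```

```bash
python3 -c "
from h import *
for i in range(3):top()
plan(509.6,-41.1,31.3,3.6)"
```

```text
pos [509.  -39.5 111.9] yaw 3.78 turn frac 0.0005 then shift frac [-0.0012 -0.004   0.2016] F [ 0.6  0.6 -0.3] w 16.4 t 14.3833
```

Descend, then push to about 17 mm of depth (roughly 32 mm of advance).

servo_tool:
  series: [1,0,-0.003,0.06,0,1,0,0,0.06,0,1,0,0,0.05,0,1,0,0,0.0316,0,1,0,0,0,0,1,-0.015,0,0,0,1,-0.015,0,0,0,1,-0.015,0,0,0,1,-0.008,0,0,0,1,-0.005,0,0,0,1,-0.005,0,0,0,1,-0.005,0,0,0,1,-0.005,0,0,0,1,-0.005,0,0,0,1,-0.005,0,0,0]

```text
t: 15.63
tcp_pos: [542.8, -39.8, 31.5]
eef_rot: [[-0.998, -0.064, -0.001], [-0.064, 0.998, 0.0], [0.001, 0.0, -1.0]]
force: [-3.8, -0.7, 0.9]
width: 16.5
grip_force: 20.0
```

```bash
python3 -c "
from h import *
for o in holes(top()):print(*o)
plan(509.6,-41.1,31.3,3.6)"
```

```text
120 [249.625 200.375] [666.7 229.9]
118 [303.125 205.375] [653.7  86.3]
118 [347.125 204.375] [656.7 -31.3]
120 [394.875 206.125] [ 652.4 -158.7]
116 [445.875 215.375] [ 628.  -294.1]
pos [543.3 -39.9  31.6] yaw 3.69 turn frac 0.0003 then shift frac [0.0842 0.0022 0.0008] F [-3.3 -0.4 -0.1] w 16.4 t 15.6833
```

C was pushed 11 mm, so **C is tight**. D is next.

servo_tool:
  series: [1,0.03,0,0,0,1,0.0425,0,0,0,1,0.04,0,0,0,1,0,0,0,0.0044,1,-0.012,-0.0606,0,0,1,-0.012,-0.0606,0,0,1,-0.012,-0.0606,0,0,1,-0.012,-0.0606,0,0,1,-0.012,-0.0606,0,0,1,0,0,0,0,1,0,0,0,0,1,0,0,0,0]

```text
t: 16.68
tcp_pos: [526.8, -162.6, 31.7]
eef_rot: [[-0.999, -0.037, 0.001], [-0.037, 0.999, 0.0], [-0.001, 0.0, -1.0]]
force: [0.4, 0.3, 0.1]
width: 16.6
grip_force: 20.0
```

```bash
python3 -c "
from h import *
for i in range(3):d=top()
for o in holes(d):print(*o)
plan(526.5,-163.3,31.3,2.1)"
```

```text
121 [249.625 200.375] [666.7 229.9]
119 [303.125 205.375] [653.7  86.3]
55 [309.375 222.125] [608.7  69.4]
120 [347.125 204.125] [657.4 -31.3]
121 [394.875 206.125] [ 652.4 -158.7]
62 [396.375 222.375] [ 608.8 -162.5]
116 [445.875 215.375] [ 628.  -294.1]
pos [ 526.3 -161.9   31.5] yaw 2.18 turn frac 0.0002 then shift frac [-0.0003 -0.0035  0.0005] F [ 0.2  0.1 -1. ] w 16.1 t 16.8333
```

servo_tool:
  series: [1,-0.015,-0.003,0,0,1,-0.015,0,0,0,1,-0.015,0,0,0,1,-0.01,0,0,0,1,-0.005,0,0,0,1,-0.005,0,0,0,1,-0.005,0,0,0,1,-0.005,0,0,0,1,-0.005,0,0,0,1,-0.005,0,0,0]

```text
t: 17.67
tcp_pos: [560.4, -162.9, 31.5]
eef_rot: [[-0.999, -0.037, -0.0], [-0.037, 0.999, 0.0], [0.0, 0.0, -1.0]]
force: [-3.0, 0.4, 0.2]
width: 16.2
grip_force: 20.0
```

```bash
python3 -c "
from h import *
for o in holes(top()):print(*o)
plan(526.5,-163.3,31.3,2.1)"
```

```text
121 [249.625 200.375] [666.7 229.9]
119 [303.125 205.375] [653.7  86.3]
119 [347.125 204.125] [657.4 -31.3]
100 [394.125 201.375] [ 665.1 -156.7]
56 [430.875 215.125] [ 628.6 -254.3]
116 [445.875 215.375] [ 628.  -294.1]
67 [448.625 236.125] [ 572.6 -300.9]
pos [ 560.8 -162.9   31.6] yaw 2.11 turn frac 0.0 then shift frac [0.0858 0.0022 0.0008] F [-2.2  0.4  0.4] w 15.9 t 17.7167
```

D was pushed about 11 mm, so **D is tight**. That leaves E, which I'll verify.

servo_tool:
  series: [1,0.035,0,0,0,1,0.07,0,0,0,1,0.07,0,0,0,1,0,0,0,0.0114,1,-0.0027,-0.062,0,0,1,-0.0027,-0.062,0,0,1,-0.0027,-0.062,0,0,1,-0.0027,-0.062,0,0,1,-0.0027,-0.062,0,0,1,0,0,0,0,1,0,0,0,0,1,0,0,0,0]

```text
t: 18.72
tcp_pos: [491.9, -289.2, 31.7]
eef_rot: [[-0.999, 0.035, 0.001], [0.035, 0.999, 0.0], [-0.001, 0.0, -1.0]]
force: [0.5, 0.9, -0.4]
width: 16.8
grip_force: 20.0
```

```bash
python3 -c "
from h import *
for i in range(3):d=top()
for o in holes(d):print(*o)
plan(492.1,-289.3,31.3,-2)"
```

```text
120 [249.625 200.375] [666.7 229.9]
119 [303.125 205.375] [653.7  86.3]
119 [347.125 204.125] [657.4 -31.3]
119 [394.375 201.375] [ 665.2 -157.4]
55 [398.375 217.875] [ 620.9 -167.8]
116 [445.875 215.375] [ 628.  -294.1]
58 [447.625 235.875] [ 573.3 -298.2]
pos [ 491.7 -288.5   31.5] yaw -1.93 turn frac 0.0002 then shift frac [-0.001  -0.002   0.0005] F [-0.2  0.6  0.7] w 15.9 t 18.8667
```

servo_tool:
  series: [1,-0.015,-0.002,0,0,1,-0.015,0,0,0,1,-0.015,0,0,0,1,-0.01,0,0,0,1,-0.005,0,0,0,1,-0.005,0,0,0,1,-0.005,0,0,0,1,-0.005,0,0,0,1,-0.005,0,0,0,1,-0.005,0,0,0]

```text
t: 19.7
tcp_pos: [525.6, -291.6, 31.6]
eef_rot: [[-0.999, 0.035, -0.0], [0.035, 0.999, 0.0], [0.0, 0.0, -1.0]]
force: [-0.6, 0.5, 0.7]
width: 16.3
grip_force: 20.0
```

```bash
python3 -c "
from h import *
for o in holes(top()):print(*o)
plan(526.5,-289.3,31.3,-2)"
```

```text
120 [249.625 200.375] [666.7 229.9]
118 [303.125 205.375] [653.7  86.3]
119 [347.125 204.125] [657.4 -31.3]
118 [394.375 201.375] [ 665.2 -157.4]
115 [445.875 215.375] [ 628.  -294.1]
55 [448.125 235.375] [ 574.6 -299.6]
pos [ 526.  -291.7   31.7] yaw -2.0 turn frac 0.0 then shift frac [-0.0011  0.006   0.0009] F [ 0.1  0.2 -0.2] w 15.9 t 19.75
```

E gapes: 19 mm deep with no force and no movement. I'll push to the bottom and release.

servo_tool:
  series: [1,-0.005,0,0,0,1,-0.005,0,0,0,1,-0.005,0,0,0,1,-0.005,0,0,0,1,-0.005,0,0,0,1,-0.005,0,0,0,1,-0.004,0,0,0,1,0,0,0,0,1,0,0,0,0]

```text
t: 20.5
tcp_pos: [538.6, -291.9, 31.3]
eef_rot: [[-0.999, 0.035, -0.001], [0.035, 0.999, 0.0], [0.001, 0.0, -1.0]]
force: [-2.5, -0.2, 0.2]
width: 16.5
grip_force: 20.0
```

```bash
python3 -c "
from h import *
for o in holes(top()):print(*o)
plan(526.5,-289.3,31.3,-2)"
```

```text
120 [249.625 200.375] [666.7 229.9]
118 [303.125 205.375] [653.7  86.3]
118 [347.125 204.125] [657.4 -31.3]
118 [394.375 201.375] [ 665.2 -157.4]
114 [445.875 215.375] [ 628.  -294.1]
61 [448.125 230.375] [ 588.  -299.7]
pos [ 538.7 -291.9   31.3] yaw -1.99 turn frac 0.0 then shift frac [0.0307 0.0055 0.0001] F [-2.4 -0.1 -0.6] w 16.5 t 20.55
```

servo_tool:
  series: [0.4,0,0,0,0,0.2,0,0,0,0,0,0,0,0,0,0,0,0,0,0,0,0,0,0,0,0,0,0,-0.03,0,0,0,0,-0.06,0,0,0,0,-0.08,0,0,0,0,-0.08,0,-1,0,0,0,0,-1,0,0,0,0,-1,0,0,0,0,-1,0,0,0,0]

```text
t: 21.63
tcp_pos: [538.2, -291.3, 130.1]
eef_rot: [[-0.999, 0.035, -0.002], [0.035, 0.999, 0.002], [0.002, 0.002, -1.0]]
force: [-0.6, 0.2, -0.3]
width: 70.4
grip_force: 0.0
```

E bottomed at 2.4 N without moving. Stack order will be C (large), A (medium), D (small). Going above C.

servo_tool:
  series: [-1,0,0,0,-0.0158,-1,-0.0376,0.0699,-0.003,0,-1,-0.0376,0.0699,-0.003,0,-1,-0.0376,0.0699,-0.003,0,-1,-0.0376,0.0699,-0.003,0,-1,-0.0376,0.0699,-0.003,0,-1,-0.0376,0.0699,-0.003,0,-1,-0.0376,0.0699,-0.003,0,-1,-0.0376,0.0699,-0.003,0,-1,-0.0376,0.0699,-0.003,0,-1,0,0,0,0,-1,0,0,0,0,-1,0,0,0,0]

```text
t: 22.72
tcp_pos: [657.0, -32.5, 140.9]
eef_rot: [[-0.998, -0.065, -0.003], [-0.065, 0.998, 0.0], [0.003, 0.0, -1.0]]
force: [0.2, -0.6, -0.1]
width: 92.4
grip_force: 0.0
```

```bash
python3 -c "
from h import *
for i in range(3):d=top()
for o in holes(d):print(*o)
for o in moulds(d):
  if 600<o[0][0]<700:print(*o)
plan(657.4,-31.3,40,3.7)"
```

```text
119 [249.625 200.375] [666.7 229.9]
118 [303.125 205.375] [653.7  86.3]
59 [327.875 223.875] [604.2  20. ]
66 [347.375 204.625] [656. -32.]
57 [365.125 233.125] [579.8 -79.3]
80 [394.875 201.875] [ 663.8 -158.7]
114 [445.875 215.375] [ 628.  -294.1]
[667.3 230.3] [78.1 35.9] 7.3 [249. 200.]
[ 628.3 -294.1] [88.6 37.7] -2.6 [446. 216.]
pos [657.3 -33.5 141.8] yaw 3.6 turn frac -0.0003 then shift frac [-0.0006  0.0054  0.2545] F [-0.   0.2  0.4] w 92.0 t 22.8667
```

servo_tool:
  series: [-1,0,0.005,0.05,0,-1,0,0,0.06,0,-1,0,0,0.06,0,-1,0,0,0.05,0,-1,0,0,0.0345,0,-1,0,0,0,0,-1,0,0,0,0,1,0,0,0,0,1,0,0,0,0,1,0,0,0,0,1,0,0,0,0,1,0,0,0,0,1,0,0,0,0,1,0,0,0,0]
  grip_force: 40

```text
t: 24.03
tcp_pos: [658.4, -29.9, 41.5]
eef_rot: [[-0.998, -0.065, 0.001], [-0.065, 0.998, 0.0], [-0.001, 0.0, -1.0]]
force: [-0.3, 1.6, 5.1]
width: 61.5
grip_force: 40.0
```

```bash
python3 -c "
from h import *
plan(657.4,-31.3,40,3.7)"
```

```text
pos [658.4 -29.9  41.5] yaw 3.71 turn frac 0.0 then shift frac [ 0.0027 -0.0033  0.0037] F [-0.3  1.6  5.1] w 61.5 t 24.0333
```

servo_tool:
  series: [1,0,0,-0.03,0,1,0,0,-0.05,0,1,0,0,-0.06,0,1,0,0,-0.06,0,1,0,0,0,-0.0131,1,0.0707,-0.0357,0,0,1,0.0707,-0.0357,0,0,1,0.0707,-0.0357,0,0,1,0.0707,-0.0357,0,0,1,0.0707,-0.0357,0,0,1,0.0707,-0.0357,0,0,1,0.0707,-0.0357,0,0,1,0.0707,-0.0357,0,0,1,0.0707,-0.0357,0,0,1,0.0707,-0.0357,0,0,1,0,0,0,0,1,0,0,0,0,1,0,0,0,0]

```text
t: 25.53
tcp_pos: [398.6, -212.5, 120.2]
eef_rot: [[-0.989, -0.146, -0.001], [-0.146, 0.989, 0.001], [0.0, 0.001, -1.0]]
force: [-0.1, 0.7, -5.7]
width: 61.6
grip_force: 40.0
```

```bash
python3 -c "
from h import *
for i in range(3):d=top()
for o in holes(d):print(*o)
d=r.snapshot('wrist');cv2.imwrite('pics/w4.png',d['img'][:,:,::-1])
plan(399.3,-212.4,50.5,8.4)"
```

```text
123 [249.625 200.375] [666.7 229.9]
120 [303.125 205.375] [653.7  86.3]
56 [309.375 222.125] [608.7  69.4]
121 [394.375 201.375] [ 665.2 -157.4]
55 [398.375 217.875] [ 620.9 -167.8]
117 [445.875 215.375] [ 628.  -294.1]
56 [449.125 235.375] [ 574.6 -302.2]
pos [ 399.4 -212.2  120.4] yaw 8.5 turn frac 0.0003 then shift frac [ 0.0003 -0.0004  0.1748] F [-0.3  0.6 -6. ] w 61.4 t 25.7333
```

View pics/w4.png

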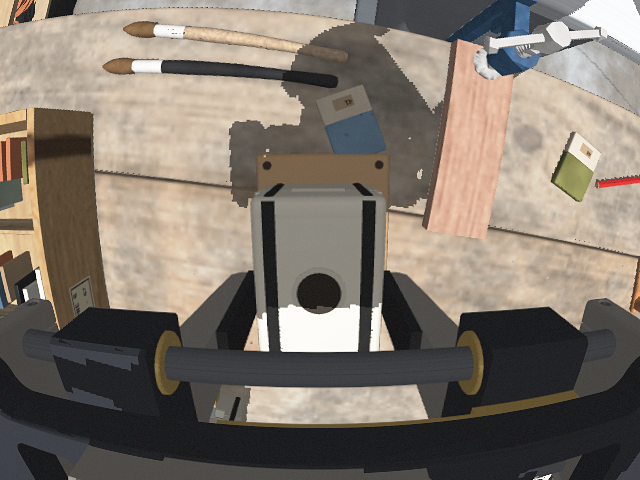

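The mould is lined up above the bat: rear screws at (267,165) and (379,165), pour hole at (319,293). Lowering.

servo_tool:
  series: [1,0,0,0.04,0,1,0,0,0.05,0,1,0,0,0.04,0,1,0,0,0.02,0,1,0,0,0.01,0,1,0,0,0.006,0,1,0,0,0.005,0,1,0,0,0.002,0,1,0,0,0,0,1,0,0,0,0]

```text
t: 26.57
tcp_pos: [399.4, -213.3, 52.1]
eef_rot: [[-0.989, -0.146, 0.001], [-0.146, 0.989, -0.001], [-0.001, -0.001, -1.0]]
force: [0.1, 0.1, -4.4]
width: 61.5
grip_force: 40.0
```

```bash
python3 -c "
from h import *
top();plan(399.3,-212.4,50.5,8.4)"
```

```text
pos [ 399.4 -213.2   52. ] yaw 8.42 turn frac 0.0 then shift frac [-0.0002  0.002   0.0037] F [ 0.4 -0.8 -4.1] w 61.6 t 26.6167
```

servo_tool:
  series: [1,0,0,0.002,0,1,0,0,0.0015,0,1,0,0,0,0,0.2,0,0,0,0,-0.4,0,0,0,0,-1,0,0,0,0,-1,0,0,0,0,-1,0,0,0,0,-1,0,0,0,0,-1,0,0,-0.03,0,-1,0,0,-0.07,0,-1,0,0,-0.07,0,-1,0,0,-0.08,0,-1,0,0,0,0,-1,0,0,0,0]

```text
t: 27.87
tcp_pos: [400.2, -214.0, 152.0]
eef_rot: [[-0.989, -0.146, 0.003], [-0.146, 0.989, -0.003], [-0.003, -0.004, -1.0]]
force: [-1.1, -0.9, -1.0]
width: 91.7
grip_force: 0.0
```

```bash
python3 -c "
from h import *
top();d=top();print([o for o in moulds(d) if 600<o[0][0]<700 and o[0][1]>200]);plan(666.7,229.9,150,7)
for o in holes(d):print(*o)"
```

```text
[(array([667. , 229.7]), array([79.4, 36.8]), 7.4, array([250., 200.]))]
pos [ 398.5 -212.5  149.1] yaw 8.41 turn frac 0.0039 then shift frac [-0.8002  1.0159 -0.0023] F [-0.1  0.1 -0.6] w 92.1 t 27.9667
123 [249.625 200.375] [666.7 229.9]
120 [303.125 205.375] [653.7  86.3]
55 [309.375 222.125] [608.7  69.4]
121 [394.375 201.375] [ 665.2 -157.4]
55 [398.375 217.875] [ 620.9 -167.8]
117 [445.875 215.375] [ 628.  -294.1]
56 [449.125 235.375] [ 574.6 -302.2]
```

servo_tool:
  series: [-1,0,0,0,0.0037,-1,-0.05,0.0635,0,0,-1,-0.05,0.0635,0,0,-1,-0.05,0.0635,0,0,-1,-0.05,0.0635,0,0,-1,-0.05,0.0635,0,0,-1,-0.05,0.0635,0,0,-1,-0.05,0.0635,0,0,-1,-0.05,0.0635,0,0,-1,-0.05,0.0635,0,0,-1,-0.05,0.0635,0,0,-1,-0.05,0.0635,0,0,-1,-0.05,0.0635,0,0,-1,-0.05,0.0635,0,0,-1,-0.05,0.0635,0,0,-1,-0.05,0.0635,0,0,-1,-0.05,0.0635,0,0,-1,0,0,0,0,-1,0,0,0,0,-1,0,0,0,0]

```text
t: 29.63
tcp_pos: [665.5, 229.4, 148.2]
eef_rot: [[-0.992, -0.123, -0.003], [-0.123, 0.992, -0.001], [0.003, -0.001, -1.0]]
force: [0.6, -0.6, -0.3]
width: 91.9
grip_force: 0.0
```

```bash
python3 -c "
from h import *
for i in range(3):d=top('t5')
for o in holes(d):print(*o)
plan(666.7,229.9,40,7)
print(back(d,[(262,174)],84))
d=r.snapshot('wrist');cv2.imwrite('pics/w5.png',d['img'][:,:,::-1])"
```

```text
56 [246.375 196.875] [676.1 238.7]
56 [248.125 223.375] [604.8 233.2]
118 [303.125 205.375] [653.7  86.3]
119 [394.375 201.375] [ 665.2 -157.4]
115 [445.875 215.375] [ 628.  -294.1]
pos [666.  228.7 149.8] yaw 6.99 turn frac -0.0 then shift frac [-0.0021  0.0027  0.2744] F [-0.6  0.1 -0.5] w 92.1 t 29.7833
[[733.8393186  194.96683726]]
```

View pics/t5.png

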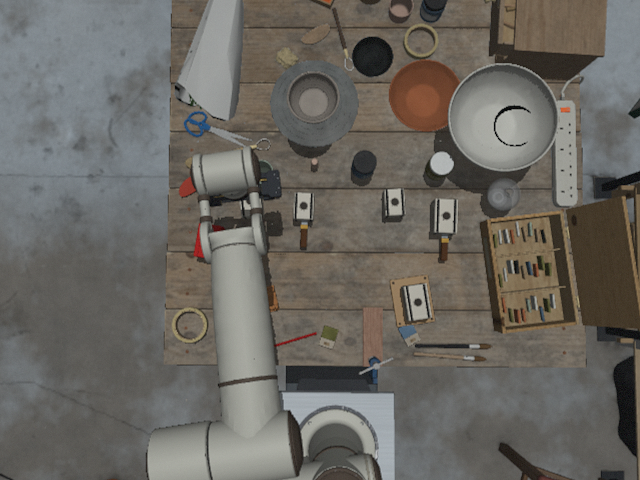

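Feelers stand in B (303,235) and E (444,245), and C sits in the middle of the bat (414,301). I'm now grasping A.

servo_tool:
  series: [-1,-0.002,0.003,0.06,0,-1,0,0,0.06,0,-1,0,0,0.06,0,-1,0,0,0.05,0,-1,0,0,0.0444,0,-1,0,0,0,0,-1,0,0,0,0,1,0,0,0,0,1,0,0,0,0,1,0,0,0,0,1,0,0,0,0,1,0,0,0,0,1,0,0,0,0,1,0,0,0,0]
  grip_force: 40

```text
t: 31.0
tcp_pos: [667.4, 231.6, 40.9]
eef_rot: [[-0.992, -0.123, 0.001], [-0.123, 0.992, 0.001], [-0.001, 0.001, -1.0]]
force: [-0.7, 1.1, 2.5]
width: 57.5
grip_force: 40.0
```

```bash
python3 -c "
from h import *
d=top();plan(666.7,229.9,40,7)
g=d['img'][285:320,395:432].copy()
D=dict(d);im=np.full_like(d['img'],90);im[240:258]=0;im[220:255,395:432]=g;D['img']=im
for o in holes(D):
  uv=o[1]+[0,65];print(o[0],uv,back(d,uv,70))
"
```

```text
pos [667.4 231.6  41. ] yaw 7.08 turn frac 0.0002 then shift frac [ 0.0024 -0.0041  0.0024] F [-0.5  1.4  3.3] w 57.0 t 31.05
61 [391.625 307.375] [[ 383.86146478 -147.82573905]]
119 [417.375 301.875] [[ 398.59325508 -215.31212361]]
65 [423.625 320.875] [[ 349.15795435 -231.3120218 ]]
66 [434.375 307.625] [[ 383.82855947 -259.65992151]]
```

servo_tool:
  series: [1,0,0,-0.03,0,1,0,0,-0.06,0,1,0,0,-0.07,0,1,0,0,-0.07,0,1,0,0,-0.045,-0.0038,1,0.0516,-0.0627,0,0,1,0.0516,-0.0627,0,0,1,0.0516,-0.0627,0,0,1,0.0516,-0.0627,0,0,1,0.0516,-0.0627,0,0,1,0.0516,-0.0627,0,0,1,0.0516,-0.0627,0,0,1,0.0516,-0.0627,0,0,1,0.0516,-0.0627,0,0,1,0.0516,-0.0627,0,0,1,0.0516,-0.0627,0,0,1,0.0516,-0.0627,0,0]

```text
t: 32.47
tcp_pos: [464.3, -103.8, 149.7]
eef_rot: [[-0.989, -0.147, -0.002], [-0.147, 0.989, 0.0], [0.002, 0.001, -1.0]]
force: [1.0, -0.5, -4.6]
width: 57.5
grip_force: 40.0
```

servo_tool:
  series: [1,0.0516,-0.0627,0,0,1,0.0516,-0.0627,0,0,1,0.0516,-0.0627,0,0,1,0.0516,-0.0627,0,0,1,0,0,0,0,1,0,0,0,0,1,0,0,0,0,1,0,0,0,0]

```text
t: 33.13
tcp_pos: [399.4, -213.2, 149.9]
eef_rot: [[-0.989, -0.148, -0.001], [-0.148, 0.989, 0.001], [0.001, 0.001, -1.0]]
force: [0.9, -0.2, -4.8]
width: 57.2
grip_force: 40.0
```

```bash
python3 -c "
from h import *
for i in range(2):d=top()
plan(399,-214,111,8.4)
for o in holes(d):print(*o)"
```

```text
pos [ 399.7 -213.2  150. ] yaw 8.55 turn frac 0.0004 then shift frac [ 0.002  -0.0017  0.0975] F [-0.6 -0.2 -4.3] w 57.7 t 33.2333
121 [303.125 205.375] [653.7  86.3]
56 [309.375 222.125] [608.7  69.4]
120 [394.375 201.375] [ 665.2 -157.4]
56 [398.375 217.875] [ 620.9 -167.8]
117 [445.875 215.375] [ 628.  -294.1]
56 [448.875 235.375] [ 574.6 -301.6]
```

servo_tool:
  series: [1,0.002,-0.0015,0.03,0,1,0,0,0.03,0,1,0,0,0.02,0,1,0,0,0.008,0,1,0,0,0.005,0,1,0,0,0.0025,0,1,0,0,0.0015,0,1,0,0,0,0,1,0,0,0,0]

```text
t: 33.98
tcp_pos: [399.0, -215.3, 111.9]
eef_rot: [[-0.989, -0.147, 0.001], [-0.147, 0.989, -0.001], [-0.001, -0.001, -1.0]]
force: [0.9, 0.2, -4.5]
width: 57.4
grip_force: 40.0
```

```bash
python3 -c "
from h import *
top();plan(399,-214,111,8.4)"
```

```text
pos [ 398.9 -215.2  111.9] yaw 8.45 turn frac 0.0001 then shift frac [-0.0007  0.003   0.0022] F [ 0.4  0.7 -4.6] w 57.1 t 34.0333
```

servo_tool:
  series: [1,0,0.002,0.0015,0,1,0,0,0.0015,0,1,0,0,0,0,1,0,0,0,0]

```text
t: 34.37
tcp_pos: [398.8, -214.4, 110.9]
eef_rot: [[-0.989, -0.147, 0.001], [-0.147, 0.989, -0.0], [-0.0, -0.0, -1.0]]
force: [-1.8, 1.5, 2.0]
width: 57.3
grip_force: 40.0
```

In contact (+2 N). Release, rise, and go over D.

servo_tool:
  series: [0.2,0,0,0,0,-0.4,0,0,0,0,-1,0,0,0,0,-1,0,0,0,0,-1,0,0,0,0,-1,0,0,0,0,-1,0,0,-0.03,0,-1,0,0,-0.06,0,-1,0,0,-0.07,0,-1,0,0,-0.04,0,-1,0,0,0,0,-1,0,0,0,0]

```text
t: 35.37
tcp_pos: [399.0, -214.6, 190.7]
eef_rot: [[-0.989, -0.147, 0.001], [-0.147, 0.989, -0.001], [-0.001, -0.002, -1.0]]
force: [-0.7, 0.1, 0.2]
width: 91.8
grip_force: 0.0
```

```bash
python3 -c "
from h import *
top();d=top();plan(665.2,-157.4,150,2.1)
for o in holes(d):print(*o)"
```

```text
pos [ 397.9 -213.6  188.7] yaw 8.45 turn frac 0.0176 then shift frac [-0.6729  0.1159  0.0968] F [ 0.5 -0.1 -0.4] w 92.2 t 35.4667
122 [298.625 212.875] [633.5  98.2]
58 [307.125 228.375] [591.9  75.3]
121 [394.375 201.375] [ 665.2 -157.4]
55 [398.375 217.875] [ 620.9 -167.8]
117 [445.875 215.375] [ 628.  -294.1]
56 [449.125 235.375] [ 574.6 -302.2]
```

B has been knocked: its hole is now at (298.6,212.9). I'll finish moving toward D and look at B on the way.

servo_tool:
  series: [-1,0,0,0,0.0176,-1,-0.0748,0.0129,0,0,-1,-0.0748,0.0129,0,0,-1,-0.0748,0.0129,0,0,-1,-0.0748,0.0129,0,0,-1,-0.0748,0.0129,0.018,0,-1,-0.0748,0.0129,0.02,0,-1,-0.0748,0.0129,0.02,0,-1,-0.0748,0.0129,0.02,0,-1,-0.0748,0.0129,0.018,0,-1,0,0,0,0,-1,0,0,0,0,-1,0,0,0,0]

```text
t: 36.55
tcp_pos: [664.8, -157.7, 150.3]
eef_rot: [[-0.999, -0.037, -0.003], [-0.037, 0.999, 0.001], [0.003, 0.001, -1.0]]
force: [-0.9, -0.7, 0.0]
width: 91.6
grip_force: 0.0
```

```bash
python3 -c "
from h import *
for i in range(3):d=top()
for o in holes(d):print(*o)
plan(665.2,-157.4,40,2.1)
a=cv2.resize(d['img'][185:245,270:335,::-1],None,fx=8,fy=8,interpolation=cv2.INTER_CUBIC)
b=cv2.resize(d['img'][260:340,380:450,::-1],None,fx=4,fy=4,interpolation=cv2.INTER_CUBIC)
c=np.zeros((480,800,3),np.uint8);c[:,:520]=a;c[:320,520:]=b;cv2.imwrite('pics/c6.png',c)"
```

```text
118 [298.625 212.875] [633.5  98.2]
56 [307.125 228.375] [591.9  75.3]
60 [385.875 214.625] [ 629.5 -134.6]
65 [392.625 197.875] [ 674.5 -152.8]
114 [445.875 215.375] [ 628.  -294.1]
64 [447.375 197.625] [ 675.6 -298.6]
pos [ 665.3 -158.4  152.5] yaw 2.06 turn frac -0.0001 then shift frac [2.000e-04 2.500e-03 2.813e-01] F [ 0.4 -0.1  0.3] w 91.6 t 36.7
```

View pics/c6.png

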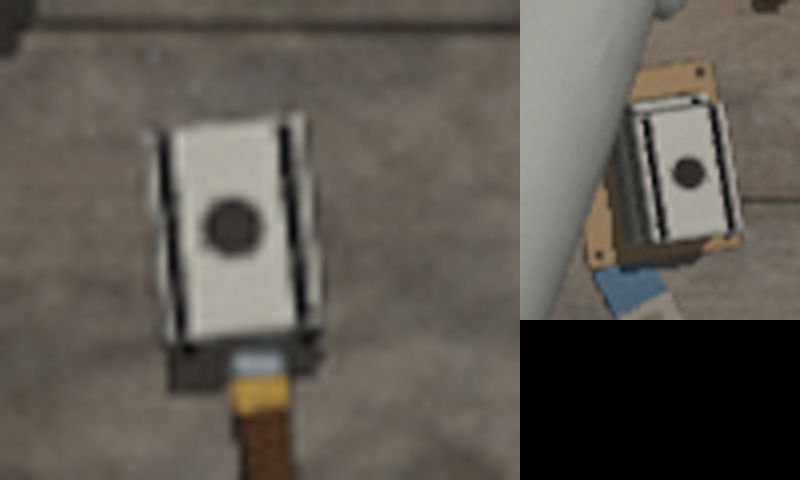

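```bash
python3 -c "
from h import *
d=top()
uv=lambda P:np.array(P)/8+[269.6,184.6]
b=back(d,uv([(260,377)]),36)[0];h=back(d,uv([(265,480)]),36)[0]
c=back(d,uv([(148,132),(303,113),(322,325),(168,345)]),60);print(c.mean(0),rect(c))
H=back(d,uv([(232,226)]),60)[0]
v=b-h;fy=np.arctan2(v[1],v[0]);tip=b+45*np.array([np.cos(fy),np.sin(fy)])
a=np.radians(rect(c)[2]);R=np.array([[np.cos(a),np.sin(a)],[-np.sin(a),np.cos(a)]])
print(b,h,np.degrees(fy),tip,'tip in mould',R@(tip-H),'brass',R@(b-H))
print('stack A hole',back(d,np.array([[(688-520)/4+379.6,172/4+259.6]]),130))
"
```

```text
[632.65280745  97.23005121] (array([632.6,  97.1]), array([73.2, 52.3]), 5.8)
[584.89449304  89.41918471] [549.96857081  87.51958729] 3.113211497773833 [629.82808087  91.86309233] tip in mould [-4.32579193 -6.04534597] brass [-49.2763239   -3.93592051]
stack A hole [[ 398.92113672 -216.26529762]]
```

B's feeler is still about 32 mm deep after the knock (tip at x = −4 mm, y = −6 mm in the mould), and A sits squarely on C. Now grasp D.

servo_tool:
  series: [-1,0,0.0025,0.06,0,-1,0,0,0.06,0,-1,0,0,0.06,0,-1,0,0,0.06,0,-1,0,0,0.0413,0,-1,0,0,0,0,-1,0,0,0,0,1,0,0,0,0,1,0,0,0,0,1,0,0,0,0,1,0,0,0,0,1,0,0,0,0,1,0,0,0,0,1,0,0,0,0,1,0,0,0,0]
  grip_force: 40

```text
t: 38.0
tcp_pos: [666.2, -156.4, 39.8]
eef_rot: [[-0.999, -0.037, 0.001], [-0.037, 0.999, 0.001], [-0.001, 0.001, -1.0]]
force: [0.4, 2.4, 2.3]
width: 53.5
grip_force: 40.0
```

servo_tool:
  series: [1,0,0,-0.03,0,1,0,0,-0.06,0,1,0,0,-0.08,0,1,0,0,-0.08,0,1,0,0,-0.08,0,1,0,0,-0.07,-0.0176,1,0,0,-0.025,0,1,0,0,0,0,1,0,0,0,0]

```text
t: 38.75
tcp_pos: [665.2, -156.8, 207.8]
eef_rot: [[-0.99, -0.144, -0.002], [-0.144, 0.99, 0.001], [0.002, 0.001, -1.0]]
force: [-0.7, -0.2, -5.6]
width: 54.0
grip_force: 40.0
```

```bash
python3 -c "
from h import *
top();top();plan(399,-213.5,210,8.4)"
```

```text
pos [ 664.2 -156.3  205.6] yaw 8.36 turn frac -0.0001 then shift frac [ 0.6768 -0.0447 -0.0111] F [-0.2  0.3 -4.9] w 53.7 t 38.85
```

servo_tool:
  series: [1,0.0752,-0.005,-0.001,0,1,0.0752,-0.005,-0.001,0,1,0.0752,-0.005,-0.001,0,1,0.0752,-0.005,-0.001,0,1,0.0752,-0.005,-0.001,0,1,0.0752,-0.005,-0.001,0,1,0.0752,-0.005,0,0,1,0.0752,-0.005,0,0,1,0.0752,-0.005,0,0,1,0,0,0,0,1,0,0,0,0,1,0,0,0,0]

```text
t: 39.85
tcp_pos: [400.4, -214.0, 210.4]
eef_rot: [[-0.989, -0.146, -0.001], [-0.146, 0.989, 0.002], [0.001, 0.002, -1.0]]
force: [0.6, 0.3, -4.9]
width: 53.4
grip_force: 40.0
```

```bash
python3 -c "
from h import *
top();top();top();plan(399,-214.5,171,8.4)"
```

```text
pos [ 401.2 -214.1  211.1] yaw 8.49 turn frac 0.0002 then shift frac [ 0.0056 -0.0002  0.1004] F [ 1.  -0.1 -3.6] w 53.3 t 40.0
```

servo_tool:
  series: [1,0.004,0,0.03,0,1,0,0,0.03,0,1,0,0,0.02,0,1,0,0,0.01,0,1,0,0,0.005,0,1,0,0,0.002,0,1,0,0,0,0,1,0,0,0,0]

```text
t: 40.67
tcp_pos: [399.5, -215.0, 173.4]
eef_rot: [[-0.989, -0.147, 0.001], [-0.147, 0.989, -0.001], [-0.001, -0.001, -1.0]]
force: [0.8, 0.6, -3.8]
width: 53.5
grip_force: 40.0
```

servo_tool:
  series: [1,0,0,0.0015,0,1,0,0,0.0015,0,1,0,0,0,0,1,0,0,0,0]

```text
t: 41.0
tcp_pos: [399.2, -214.7, 171.8]
eef_rot: [[-0.989, -0.147, 0.0], [-0.147, 0.989, -0.0], [-0.0, -0.0, -1.0]]
force: [-0.7, -0.3, -4.9]
width: 53.3
grip_force: 40.0
```

servo_tool:
  series: [1,0,0,0.0015,0,1,0,0,0.0015,0,1,0,0,0,0,1,0,0,0,0]

```text
t: 41.33
tcp_pos: [399.1, -214.7, 170.4]
eef_rot: [[-0.989, -0.147, -0.0], [-0.147, 0.989, 0.0], [0.0, 0.0, -1.0]]
force: [-1.4, 0.1, -4.7]
width: 53.5
grip_force: 40.0
```

servo_tool:
  series: [1,0,0,0.0015,0,1,0,0,0,0,1,0,0,0,0]

```text
t: 41.58
tcp_pos: [399.3, -214.7, 170.0]
eef_rot: [[-0.989, -0.147, 0.0], [-0.147, 0.989, -0.0], [-0.0, -0.0, -1.0]]
force: [0.7, -0.2, -4.2]
width: 53.3
grip_force: 40.0
```

servo_tool:
  series: [1,0,0,0.0015,0,1,0,0,0,0,1,0,0,0,0]

```text
t: 41.83
tcp_pos: [399.5, -214.7, 169.8]
eef_rot: [[-0.989, -0.147, 0.001], [-0.147, 0.989, -0.0], [-0.001, -0.0, -1.0]]
force: [-0.3, 0.9, 0.1]
width: 53.4
grip_force: 40.0
```

Contact. Release, rise, and move clear (up, then to the left) to look.

servo_tool:
  series: [0.2,0,0,0,0,-0.4,0,0,0,0,-1,0,0,0,0,-1,0,0,0,0,-1,0,0,0,0,-1,0,0,0,0,-1,0,0,-0.03,0,-1,0,0,-0.06,0,-1,0,0,-0.07,0,-1,0,0,-0.04,0,-1,-0.02,0.07,0,0,-1,-0.02,0.07,0,0,-1,-0.02,0.07,0,0,-1,-0.02,0.07,0,0,-1,-0.02,0.07,0,0,-1,-0.02,0.07,0,0,-1,0,0,0,0,-1,0,0,0,0]

```text
t: 43.33
tcp_pos: [422.0, -40.6, 249.3]
eef_rot: [[-0.989, -0.15, 0.0], [-0.15, 0.989, -0.0], [-0.0, -0.0, -1.0]]
force: [-0.6, 0.3, -0.6]
width: 91.9
grip_force: 0.0
```

```bash
python3 -c "
from h import *
top();d=top('t7')
s=r.snapshot('scene');cv2.imwrite('pics/s7.png',s['img'][:,:,::-1])
for o in holes(d):print(*o)
g=d['img'][280:325,395:440].copy()
D=dict(d);im=np.full_like(d['img'],90);im[215:260,395:440]=g;D['img']=im
for o in holes(D):
  uv=o[1]+[0,65];print(o[0],uv,back(d,uv,190))
print(r.observe()['tcp_pos'])"
```

```text
122 [298.625 212.875] [633.5  98.2]
58 [306.875 228.375] [591.9  76. ]
117 [445.875 215.375] [ 628.  -294.1]
55 [448.875 235.375] [ 574.6 -301.6]
110 [426.125 303.875] [[ 398.06724784 -217.08683347]]
[421.94446412 -42.38593347 249.27682988]
```

View pics/s7.png

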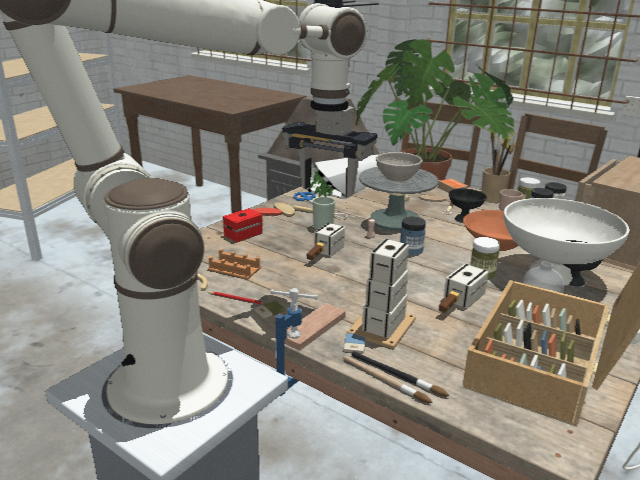

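View pics/t7.png

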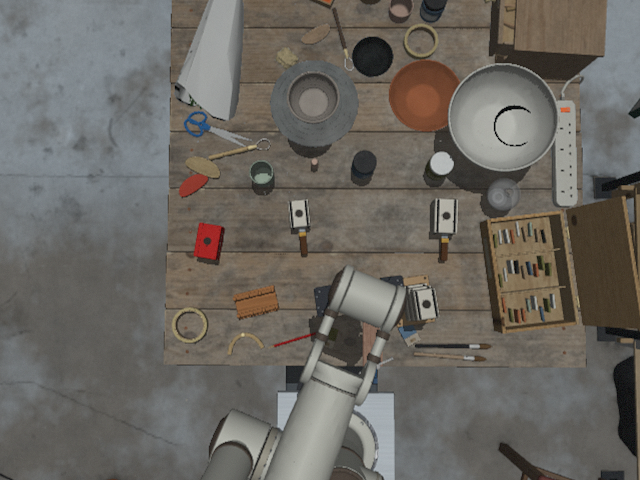

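The scene view shows the three-mould tower centred on the bat (388,290), with feelers in both gaping moulds at (320,245) and (455,295). The top view shows the bystanders in place and the gripper clear of everything. Handing in.

```bash
python3 -c "
from station import r
print(r.hand_in())"
```

```text
the job is handed in; nothing more can be done
None
```

The job is handed in with no verdict returned: the two gaping moulds (B small, E large) stand on the table with feelers about 32 mm deep, and the tight ones are stacked on the bat (C large, A medium, D small on top) within about 5 mm of its centre.

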